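Charge the round flask with nuts and hold it down in the press-to-run shaker

TASK

Tip all six steel nuts from the scoop into the round flask and set the scoop back down flat on the bench. Then take the flask by its neck, set it upright in the shaker's sprung ring and press it down until the ring is at its bottom stop: the shaker runs only while the ring is held down, so finish still gripping the flask and holding it fully down. Leave the screw tin and the marking gauge where they are.

Things in the scene. Friction and masses are not known exactly. Their poses are not given: they have to be found in the camera images.
- scoop: sheet-steel scoop, 193 x 50 x 36 mm, 0.11 kg, six loose nuts in it. Origin: underside of the pan; +x to the spout, z up. Floor 45 mm wide, flat from x=-55 to +12 mm, then rising 7.5 mm to the spout lip (46 mm wide outside) at x=+47. Round handle 16 mm thick, x=-68 to -145, axis 26 mm up. The nuts slide easily (friction 0.35): carry it level; they run out with the spout 40 degrees or more down
- scoop_grip (a point): on the axis of the scoop's handle, 100 mm behind the scoop's origin, 26 mm above its underside; pinch the handle here, across; axes as the scoop
- scoop_spout (a point): middle of the scoop's spout lip, 47 mm ahead of its origin, 10 mm above its underside; axes as the scoop
- flask: plain aluminium round flask, open at the top, 115 mm tall, about 0.22 kg empty, standing on its flat foot (44 mm across). Origin: centre of the foot's underside, z up. Round belly 96 mm across, its widest at z=43 mm; straight cylindrical neck 64 mm outside, 58 mm inside, from z=79 mm to the rim at z=115 mm: grip it across the neck
- flask_mouth (a point): centre of the flask's open rim, 115 mm above its foot. When tipping the scoop here, keep the leaning wrist clear of the tall drill stand at the left of the bench (y over 0.6 m) and of the tool box behind (x over 0.73 m)
- flask_belly (a point): centre of the flask's round belly, 42.7 mm above its foot; a nut lies in the flask when its middle is within 46 mm of this point
- shaker: bench shaker, fixed to the bench: grey square base 120 x 120 mm, 36 mm tall on rubber feet, with three upright posts with coil springs that carry a flat steel ring, and a black rubber boss in the middle. Origin: underside of the base, centre; z up. Post ends stand 85 mm above the bench, 54 mm from the middle
- ring_seat (a point): centre of the shaker's sprung steel ring at the height of its seat edge, 73.5 mm above the bench at rest; it sinks with the ring. Hole 68 mm wide, bevelled, ring 96 mm outside, lugs to 63 mm radius. The flask's belly centres itself in it: seated, the flask's foot lies about 9 mm below this point, at rest about 65 mm above the bench
- ring (a joint): how far the ring is pressed down: 0 at rest (top), 0.014 m at its bottom stop. Springs push it up with 6 N at the start and 13 N at the stop (about 500 N/m), so the flask's own weight does not move it and it springs back when let go
- nut1_mid (a point): middle of one of the six steel hex nuts, 17 mm across flats, 8 mm thick, 13 g, lying in the scoop at the start
- nut2_mid (a point): middle of one of the six steel hex nuts, 17 mm across flats, 8 mm thick, 13 g, lying in the scoop at the start
- nut3_mid (a point): middle of one of the six steel hex nuts, 17 mm across flats, 8 mm thick, 13 g, lying in the scoop at the start
- nut4_mid (a point): middle of one of the six steel hex nuts, 17 mm across flats, 8 mm thick, 13 g, lying in the scoop at the start
- nut5_mid (a point): middle of one of the six steel hex nuts, 17 mm across flats, 8 mm thick, 13 g, lying in the scoop at the start
- nut6_mid (a point): middle of one of the six steel hex nuts, 17 mm across flats, 8 mm thick, 13 g, lying in the scoop at the start
- screw_tin: low round open tin with wood screws in it, 67 mm wide, 32 mm tall, a bystander; origin at its underside
- marking_gauge: wooden marking gauge, 62 x 200 x 73 mm, a bystander; origin at its underside

How it is judged:
On the way, in this order (a step that is already met when the one before it is completed fails the run):
1. all six nuts lie in the flask (distance between each of nut1_mid, nut2_mid, nut3_mid, nut4_mid, nut5_mid, nut6_mid and flask_belly below 0.046 m), for 0.2 s.
2. the scoop stands flat on the bench again, let go (angle between scoop's own z axis and vertical below 0.12 rad and height (world z) of scoop below 0.008 m and contact force between the fingers and scoop below 0.2 N), for 0.2 s.
3. the flask, held and upright in the ring, has pressed the ring down to its stop (value of joint ring above 0.0115 m and horizontal distance between flask and ring_seat below 0.006 m and z of flask in the frame of ring_seat between -0.014 and -0.004 m and angle between flask's own z axis and vertical below 0.1 rad and contact force between flask and shaker above 6 N and contact force between the fingers and flask above 1 N and contact force between each of the arm, the fingers and shaker below 0.5 N), for 0.2 s.
At the end, for the whole second after the job is handed in: Finishes gripping the flask, upright (0.1 rad), centred (6 mm) and seated in the ring, at rest, holding the ring 11.5 mm or more down with over 6 N; the robot does not touch the shaker; all six nuts are in the flask; the scoop stands flat on the bench, released (all of step 1 and all of step 2 and all of step 3 and linear speed of flask below 0.02 m/s); the arm keeps its last pose, push and grip.
It fails at once if the screw tin is moved by more than 3 cm (distance of screw_tin from where it was at the start of the episode above 0.03 m).
It fails at once if the marking gauge is moved by more than 3 cm (distance of marking_gauge from where it was at the start of the episode above 0.03 m).
It also fails if it takes over 72 s, if anything falls off the work surface, if the arm or the gripper's body presses on something with over 40 N, if the wrist force passes 120 N, or if a joint passes its speed limit or range.

ROBOT

A 7-joint arm with a two-finger parallel gripper is mounted at the origin on a cart in front of the work surface, level with it; the furniture and walls round the work are solid. World frame = base frame: x ahead of the robot, y to its left, z up, the work surface at z = 0. Lengths are in m, angles in rad, forces in N, time in s.
With the tool pointing down it reaches from about 0.4 to 0.875 m from the base axis. Payload 4.4 kg.
Tool frame: the origin (TCP) lies between the finger pads; the fingertips stand env.finger_overhang ahead of it and the grasp point (between the pads) lies 2 mm behind it (env.finger_overhang is the distance from the TCP to the fingertips, in m); z points along the fingers, y is the direction in which the jaws open and shut (so a half turn about z gives the same grasp; the last joint's range is limited). The gripper opens to 85 mm and grips with 20 to 120 N. Pads are 22 mm wide; open, the fingers measure 114 mm over their backs; the gripper's body (76 mm by 85 mm) begins 54 mm behind the grasp point. The pads swing forward as they close: fully open they stand 13 mm farther back than shut.
Start: joints at [1.072, 0.628, 0.038, 1.517, -0.027, 0.996, -0.02], TCP at [0.273, -0.59, 0.248] pointing down, gripper open.
Joint ranges: [-3.06, 3.06], [-0.37, 2.12], [-1.25, 1.32], [0.18, 2.47], [-1.1, 4.24], [0.23, 1.98], [-2.94, 2.94]. Speed limits (rad/s): [2.57, 2.57, 3.14, 3.14, 3.14, 3.14, 3.14].

INTERFACE

Orientations are given as a unit quaternion [w, x, y, z].
In Python, from station import sensors, optics, env gives the robot as it stands.
- The arm moves only by the tool jog_arm, never from a script. Its argument "plan" is a list of rows, each a list of 5 numbers: the opening in per cent of the stroke, from 0 (shut) to 100 (fully open), then the shift along the tool's x, y, z in m, then the turn about the tool's z in rad. A call has 1 to 8 rows; each row is the pose to reach, as a shift and turn from the pose commanded when the call began, along the tool's axes at that moment; what a row does not reach only later rows make up. A row lasts 1/12 s, in which the tool goes at most 41.7 mm and 7.16 degrees, less where a joint would pass 70% of its speed; a pose out of reach is approached as far as the arm can. A call with a gripper value outside its range is refused whole. The fingers move at their own pace and stop on an object; "newtons" is the grip in N (left out, the last holds). Time passes only in rows, so rows that repeat a pose let the fingers close. It gives the time, the measured TCP pose, the force and the opening at its end, in the units of the state.
- sensors.state(): the state, without advancing time (a new reading comes with each control period).
- optics.read_camera(name): name is "scene" or "top" or "wrist"; returns a dict with "pixels" (420x560x3 uint8, red, green, blue), "vertical_fov" (degrees; the focal length in pixels is half the picture's height over the tangent of half this angle, whatever the lens; pixels are square), "cx", "cy" (the principal point, pixels), "R" (3x3) and "t" (3): a world point X has camera coordinates R X + t. Camera axes: x right, y down, z forward; pixel columns grow to the right and rows downward; lengths in m; the calibration is good to about 2 mm. A picture is of the moment at which its call begins. There is no depth.
- env.hand_in(): hands the job in, once; it reports no verdict.
The state is a dict: "clock": time; "q": joint angles; "joint_velocities": joint speeds; "joint_efforts": joint torques, N m; "position": TCP position; "orientation": TCP orientation; "ft_force": force on the tool from outside, world axes, zero at the start; "wrist_torque": the same for the moment, N m; "width": finger opening in m.
Only numpy, scipy, OpenCV 4.12 (cv2) and the standard library are available. Lean on these libraries where they do the work, as an engineer would, in place of code of your own. Each camera call takes 0.05 s, during which the arm holds its last target.

## Working session

There is one attempt and no reset: what is moved stays moved. The work goes in short steps, Python scripts to look and compute and a tool call to move; the robot and the scene stay as the last step left them, time stands still between calls to the robot, and variables do not carry over. Pictures are saved under pics/ and viewed, and the job is handed in when it is done.

Besides the shell and the picture viewer there is one more tool, called after "Emit:" as name(argument=value, ...) on one line, values as JSON. jog_arm: Moves the arm, as the interface text tells. Its arguments: {"type":"object","properties":{"plan":{"type":"array"},"newtons":{"type":"number"}},"required":["plan"]}

```bash
ls; mkdir -p pics; python3 - <<'E'
from station import sensors, optics, env
import cv2
print(sensors.state()); print(env.finger_overhang)
for n in ["scene","top","wrist"]:
    c=optics.read_camera(n)
    cv2.imwrite(f"pics/{n}0.png",c["pixels"][:,:,::-1])
    print(n,c["vertical_fov"],c["cx"],c["cy"],c["R"],c["t"])
E
```

```text
pics
{'clock': 0.0, 'q': array([ 1.07219714,  0.6293342 ,  0.0384269 ,  1.51836762, -0.02702374,
        0.99626626, -0.01998147]), 'joint_velocities': array([-2.80083745e-04, -1.14711402e-03, -5.64693338e-05,  3.08496436e-04,
        5.27289189e-05, -1.75500999e-03,  3.67221566e-04]), 'joint_efforts': array([-1.09138044e-03, -5.63395715e+01,  1.22622952e+00, -1.93442935e+01,
        1.10937614e-02,  1.05314990e-02,  1.90301773e-05]), 'position': array([ 0.27241573, -0.58952026,  0.24739661]), 'orientation': array([-9.08004563e-04,  9.76674507e-01,  2.14723181e-01, -1.97032613e-04]), 'ft_force': array([-0.16970134, -0.37962599,  0.25699852]), 'wrist_torque': array([ 0.03621854, -0.00358227,  0.02741056]), 'width': 0.08523735591697341}
0.017
scene 54.09741497503952 273.2788433747298 207.20739265857873 [[-0.70501464 -0.70900275 -0.01641537]
 [-0.35636842  0.374186   -0.85614624]
 [ 0.61315244 -0.59774571 -0.5164728 ]] [0.52920666 0.19375051 0.73188058]
top 43.54959642567548 278.3268936800864 211.3454214960432 [[-0.01434196 -0.99988826  0.00421566]
 [-0.98317899  0.01333429 -0.18215728]
 [ 0.18208071 -0.00675724 -0.98326037]] [0.21468792 0.52400717 1.02191519]
wrist 68.13324026170267 274.2983501372384 211.89033425224466 [[ 0.41924673 -0.90787053 -0.00181007]
 [-0.85713943 -0.39647513  0.32881526]
 [-0.29923933 -0.13630325 -0.94439253]] [-0.64967203 -0.04172933  0.3817947 ]
```

View pics/scene0.png

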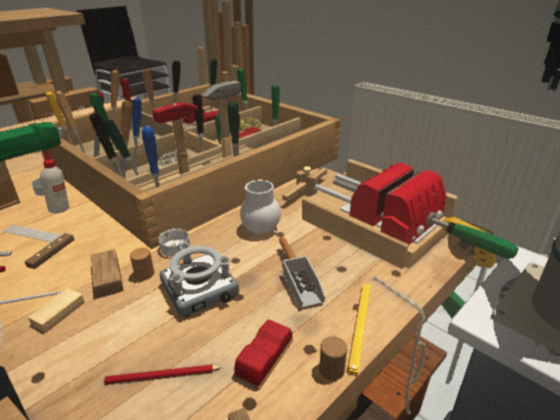

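View pics/top0.png

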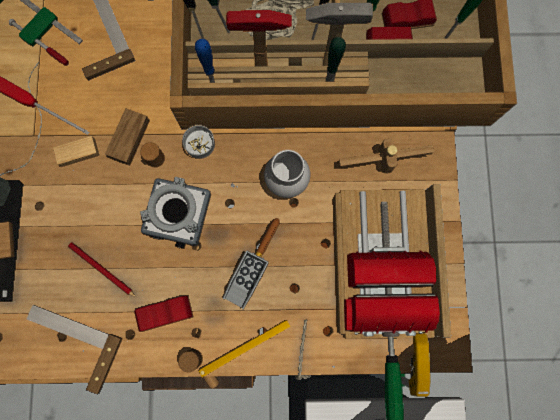

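View pics/wrist0.png

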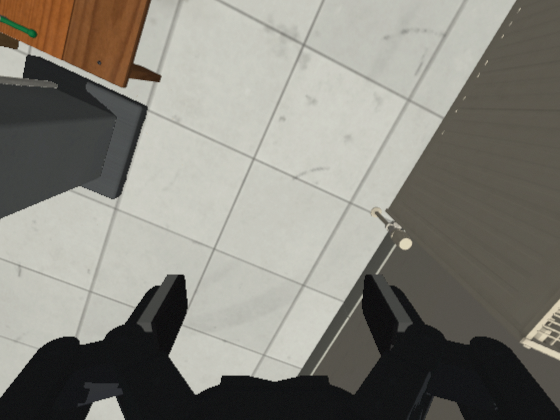

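```bash
cat > h.py <<'E'
from station import sensors, optics, env
import cv2, numpy as np
np.set_printoptions(precision=4,suppress=True)
def K(c):
    f=c["pixels"].shape[0]/2/np.tan(np.radians(c["vertical_fov"])/2)
    return np.array([[f,0,c["cx"]],[0,f,c["cy"]],[0,0,1]])
def proj(c,X):
    X=np.atleast_2d(X); p=(X@np.array(c["R"]).T+c["t"])@K(c).T
    return p[:,:2]/p[:,2:]
def ray(c,u,v):
    R=np.array(c["R"]); d=R.T@np.linalg.inv(K(c))@np.array([u,v,1.]); return -R.T@np.array(c["t"]), d/np.linalg.norm(d)
def onz(c,u,v,z):
    o,d=ray(c,u,v); return o+d*(z-o[2])/d[2]
def tri(obs):
    A=np.zeros((3,3));b=np.zeros(3)
    for c,u,v in obs:
        o,d=ray(c,u,v);P=np.eye(3)-np.outer(d,d);A+=P;b+=P@o
    X=np.linalg.solve(A,b); return X,[np.round(proj(c,X)[0]-[u,v],1) for c,u,v in obs]
def crop(c,x0,y0,x1,y1,s,name):
    im=cv2.resize(c["pixels"][y0:y1,x0:x1,::-1],None,fx=s,fy=s,interpolation=cv2.INTER_CUBIC)
    for k in range(x0-x0%20+20,x1,20):
        cv2.line(im,((k-x0)*s,0),((k-x0)*s,6),(0,255,255),1);cv2.putText(im,str(k),((k-x0)*s-10,18),0,.4,(0,255,255),1)
    for k in range(y0-y0%20+20,y1,20):
        cv2.line(im,(0,(k-y0)*s),(6,(k-y0)*s),(0,255,255),1);cv2.putText(im,str(k),(8,(k-y0)*s+4),0,.4,(0,255,255),1)
    cv2.imwrite("pics/"+name+".png",im)
def st():
    s=sensors.state(); print("t",round(s["clock"],2),"p",s["position"],"q",s["orientation"],"w",round(s["width"],4),"F",s["ft_force"],"T",s["wrist_torque"],"j",s["q"])
    return s
E
python3 - <<'E'
from h import *
t=optics.read_camera("top"); s=optics.read_camera("scene")
crop(t,130,110,330,260,4,"t1"); crop(t,210,210,300,320,5,"t2")
crop(s,140,170,340,320,4,"s1")
print([a for a in dir(env) if a[0]!='_'],[a for a in dir(sensors) if a[0]!='_'])
E
```

```text
['IKError', 'finger_overhang', 'hand_in'] ['state']
```

View pics/t1.png

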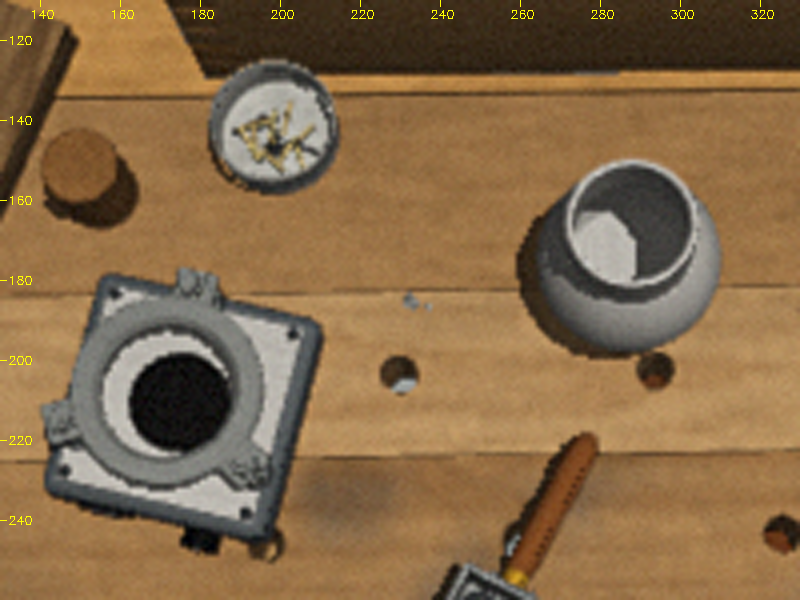

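View pics/t2.png

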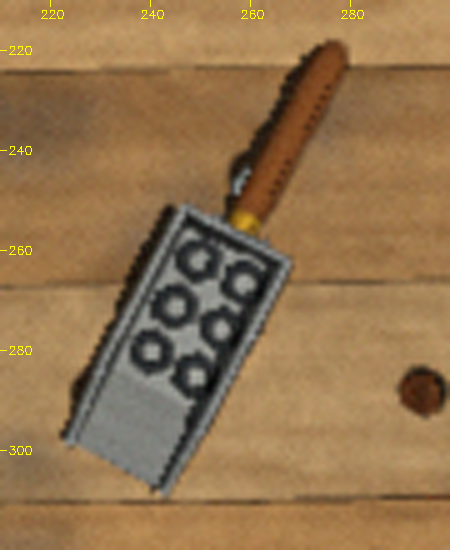

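View pics/s1.png

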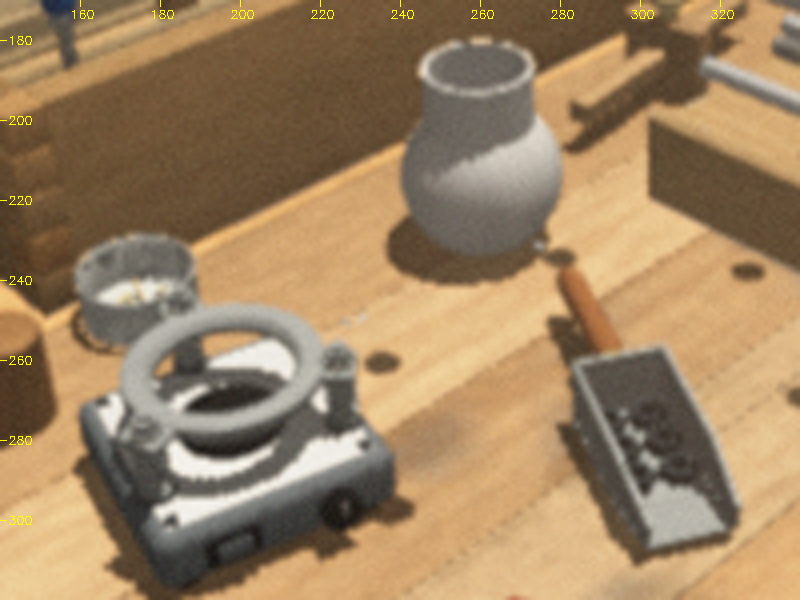

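Emit:
jog_arm(plan=[[100, 0, 0, -0.04, 0], [100, 0, 0, -0.08, 0], [100, 0, 0, -0.12, 0]])

```text
clock: 0.5
position: [0.2724, -0.5895, 0.3691]
orientation: [-0.001, 0.977, 0.215, -0.0]
ft_force: [0.1, -0.0, 0.3]
width: 0.0854
```

```bash
python3 - <<'E'
from h import *
t=optics.read_camera("top"); s=optics.read_camera("scene")
print("mouth",tri([(t,288,165.6),(s,259.4,187)]))
print("ring",tri([(t,172,207.8),(s,195.2,262.5)]))
# handle: tip and root
print("tip",tri([(t,277,219),(s,281.5,237.5)]))
print("root",tri([(t,260,252.5),(s,293.5,257)]))
print("lipL",tri([(t,223,297.8),(s,323.5,297.5)]))
print("lipR",tri([(t,242.5,308.5),(s,303,307)]))
for u,v in [(223,297.8),(242.5,308.5)]: print(onz(t,u,v,.012))
for u,v in [(277,219),(260,252.5),(259.6,254)]: print(onz(t,u,v,.026))
print("bottom of flask (belly bottom)")
print("tin",onz(t,198.5,146,0.03),"gauge", onz(t,390,155,.05), onz(t,333,163,.04), onz(t,432,152,.04))
print("toolbox front",onz(t,172,124,0), onz(t,515,124,0.0))
print("vice box corner",onz(t,337,190,.06),onz(t,440,184,.06),onz(t,348,336,.06))
for n,P in dict(base=[0,0,0]).items(): print(proj(t,P),proj(s,P))
st()
E
```

```text
mouth (array([0.6052, 0.1873, 0.11  ]), [array([0.2, 0.2]), array([-0.2, -0. ])])
ring (array([0.534 , 0.4204, 0.0661]), [array([-0.2, -0.2]), array([0.3, 0. ])])
tip (array([0.5143, 0.2097, 0.0258]), [array([0.2, 0.3]), array([-0.3, -0. ])])
root (array([0.445 , 0.2455, 0.0293]), [array([0.2, 0.2]), array([-0.3, -0. ])])
lipL (array([0.3387, 0.3094, 0.0362]), [array([5.4, 8.3]), array([-10.9,  -2.1])])
lipR (array([ 0.3481,  0.2957, -0.0111]), [array([-5.5, -7. ]), array([9.8, 1. ])])
[0.3557 0.3226 0.012 ]
[0.3337 0.2828 0.012 ]
[0.5149 0.2102 0.026 ]
[0.4458 0.2459 0.026 ]
[0.4428 0.2468 0.026 ]
bottom of flask (belly bottom)
tin [0.6731 0.3741 0.03  ] gauge [ 0.6422 -0.0258  0.05  ] [0.6294 0.0918 0.04  ] [ 0.6505 -0.1166  0.04  ]
toolbox front [0.7337 0.4373 0.    ] [ 0.724  -0.3161  0.    ]
vice box corner [0.5671 0.0879 0.06  ] [ 0.5767 -0.122   0.06  ] [0.2786 0.0767 0.06  ]
[[388.7697 480.9125]] [[570.6688 316.0863]]
t 0.6 p [ 0.2739 -0.5932  0.376 ] q [0.0068 0.9767 0.2146 0.0017] w 0.0849 F [0.0388 0.6362 0.2838] T [-0.021  -0.003  -0.0035] j [ 1.0681  0.5294  0.0472  1.3347 -0.025   1.2641 -0.0222]
```

Emit:
jog_arm(plan=[[100, 0.02, -0.036, 0, 0], [100, 0.04, -0.072, 0, 0], [100, 0.06, -0.108, 0, 0], [100, 0.08, -0.144, 0, 0], [100, 0.1, -0.18, 0, 0], [100, 0.12, -0.216, 0, 0], [100, 0.14, -0.252, 0, 0], [100, 0.16, -0.288, 0, 0]])

```text
clock: 1.27
position: [0.2966, -0.2594, 0.368]
orientation: [0.0, 0.977, 0.215, 0.0]
ft_force: [1.2, 0.7, 1.0]
width: 0.0851
```

Emit:
jog_arm(plan=[[100, 0.01, -0.04, 0, 0], [100, 0.02, -0.08, 0, 0], [100, 0.03, -0.12, 0, 0], [100, 0.04, -0.16, 0, 0], [100, 0.05, -0.2, 0, 0], [100, 0.06, -0.24, 0, 0], [100, 0.06, -0.25, 0, 0]])

```text
clock: 1.85
position: [0.245, -0.005, 0.3682]
orientation: [0.0, 0.976, 0.218, 0.0]
ft_force: [-0.0, -0.4, 0.4]
width: 0.0854
```

Emit:
jog_arm(plan=[[100, -0.037, -0.017, 0, 0], [100, -0.074, -0.034, 0, 0], [100, -0.11, -0.05, 0, 0], [100, -0.11, -0.05, 0, 0], [100, -0.11, -0.05, 0, 0]])

```text
clock: 2.27
position: [0.136, -0.0107, 0.3613]
orientation: [-0.003, 0.976, 0.217, -0.007]
ft_force: [-0.6, 1.7, 0.0]
width: 0.0849
```

```bash
python3 - <<'E'
from h import *
st()
E
```

```text
t 2.27 p [ 0.136  -0.0107  0.3613] q [-0.0026  0.9761  0.2171 -0.0073] w 0.0849 F [-0.641   1.7181  0.0035] T [ 0.0313 -0.0426  0.0014] j [ 0.1255 -0.3742 -0.1309  2.384  -0.0545  1.1448 -1.1063]
```

Emit:
jog_arm(plan=[[100, 0.04, -0.005, 0.0, -0.12], [100, 0.08, -0.01, 0.0, -0.24], [100, 0.12, -0.015, 0.0, -0.36], [100, 0.16, -0.02, 0.01, -0.48], [100, 0.2, -0.025, 0.02, -0.6], [100, 0.24, -0.03, 0.03, -0.72], [100, 0.28, -0.035, 0.04, -0.84], [100, 0.32, -0.04, 0.05, -0.96]])

```text
clock: 2.93
position: [0.4138, 0.1606, 0.309]
orientation: [-0.005, 0.765, 0.644, -0.003]
ft_force: [-0.2, -0.6, 1.3]
width: 0.0852
```

Emit:
jog_arm(plan=[[100, 0, 0, 0, -0.12], [100, 0, 0, 0, -0.24], [100, 0, 0, 0, -0.36], [100, 0, 0, 0, -0.48], [100, 0, 0, 0, -0.6], [100, 0, 0, 0, -0.72], [100, 0, 0, 0, -0.84], [100, 0, 0, 0, -0.96]])

```text
clock: 3.6
position: [0.4123, 0.1593, 0.31]
orientation: [-0.005, 0.382, 0.924, -0.0]
ft_force: [0.2, 0.4, -0.6]
width: 0.0856
```

Emit:
jog_arm(plan=[[100, 0, 0, 0, -0.12], [100, 0, 0, 0, -0.24], [100, 0, 0, 0, -0.29], [100, 0, 0, 0, -0.29], [100, 0, 0, 0, -0.29]])

```text
clock: 4.02
position: [0.412, 0.1591, 0.3098]
orientation: [-0.006, 0.248, 0.969, -0.0]
ft_force: [0.1, -0.3, 0.0]
width: 0.0855
```

```bash
python3 - <<'E'
from h import *
s=st()
c=optics.read_camera("wrist")
R=np.array(c["R"]); print("cam",-R.T@c["t"],R)
cv2.imwrite("pics/w1.png",c["pixels"][:,:,::-1])
E
```

```text
t 4.02 p [0.412  0.1591 0.3098] q [-0.0056  0.2482  0.9687 -0.    ] w 0.0855 F [ 0.1424 -0.2869  0.0083] T [0.0344 0.0101 0.0056] j [ 0.0977  0.3114 -0.6802  1.9611  0.2283  0.9556  0.3758]
cam [0.3407 0.1994 0.4364] [[ 0.481   0.8767 -0.0035]
 [ 0.832  -0.4553  0.317 ]
 [ 0.2763 -0.1554 -0.9484]]
```

View pics/w1.png

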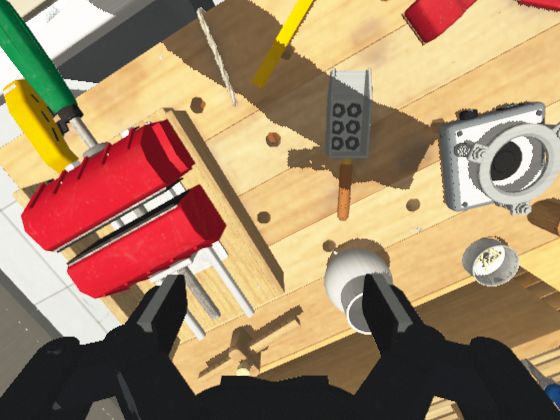

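```bash
python3 - <<'E'
from h import *
c=optics.read_camera("wrist"); t=optics.read_camera("top")
crop(c,300,50,400,330,3,"w1c")
cv2.imwrite("pics/w1c.png",cv2.resize(cv2.imread("pics/w1c.png"),None,fx=.7,fy=.7))
print("tip",onz(c,343.5,219,.026),tri([(c,343.5,219),(t,277,219)]))
print("root",onz(c,346,162,.026))
print("lip",onz(c,329,69,.012),onz(c,371,68,.012))
print("mouth",tri([(c,366,312),(t,288,165.6)]))
st()
E
```

```text
tip [0.5159 0.2122 0.026 ] (array([0.5139, 0.2111, 0.0308]), [array([-0.6,  0.4]), array([-0.4,  0.1])])
root [0.4446 0.2486 0.026 ]
lip [0.3321 0.2801 0.012 ] [0.3562 0.3264 0.012 ]
mouth (array([0.6058, 0.1851, 0.109 ]), [array([ 1.9, -0.8]), array([1.3, 0. ])])
t 4.17 p [0.4116 0.1593 0.3098] q [-0.0055  0.2476  0.9688 -0.0006] w 0.0855 F [-0.0534  0.1063  1.1526] T [0.016  0.0052 0.0097] j [ 0.0953  0.3109 -0.6789  1.9616  0.2285  0.956   0.3756]
```

View pics/w1c.png

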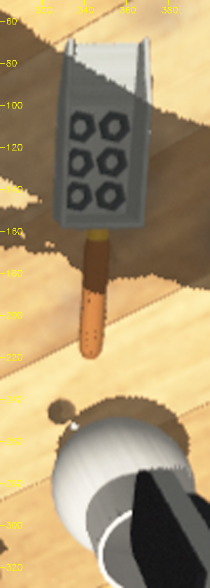

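Emit:
jog_arm(plan=[[100, -0.02, 0.036, 0.0, 0], [100, -0.04, 0.072, 0.0, 0], [100, -0.048, 0.096, 0.02, 0], [100, -0.048, 0.096, 0.06, 0], [100, -0.048, 0.096, 0.1, 0], [100, -0.048, 0.096, 0.14, 0], [100, -0.048, 0.096, 0.18, 0], [100, -0.048, 0.096, 0.19, 0]])

```text
clock: 4.83
position: [0.494, 0.219, 0.1135]
orientation: [-0.009, 0.247, 0.969, -0.004]
ft_force: [-1.2, -0.5, -0.4]
width: 0.0854
```

Emit:
jog_arm(plan=[[70, 0, 0, 0, 0], [60, 0, 0, 0, 0], [60, 0, 0, 0, 0]])

```text
clock: 5.08
position: [0.4988, 0.2221, 0.121]
orientation: [-0.004, 0.247, 0.969, 0.001]
ft_force: [0.4, -0.4, 0.6]
width: 0.0518
```

```bash
python3 - <<'E'
from h import *
s=st()
t=optics.read_camera("top"); c=optics.read_camera("wrist"); 
crop(t,190,130,330,270,4,"t3")
cv2.imwrite("pics/w2.png",c["pixels"][:,:,::-1])
E
```

```text
t 5.08 p [0.4988 0.2221 0.121 ] q [-0.004   0.2469  0.969   0.0005] w 0.0518 F [ 0.3622 -0.3756  0.5735] T [-0.0001 -0.0265  0.0519] j [-0.1462  0.7073 -0.4963  1.9086  0.5173  0.6602  0.1112]
```

View pics/t3.png

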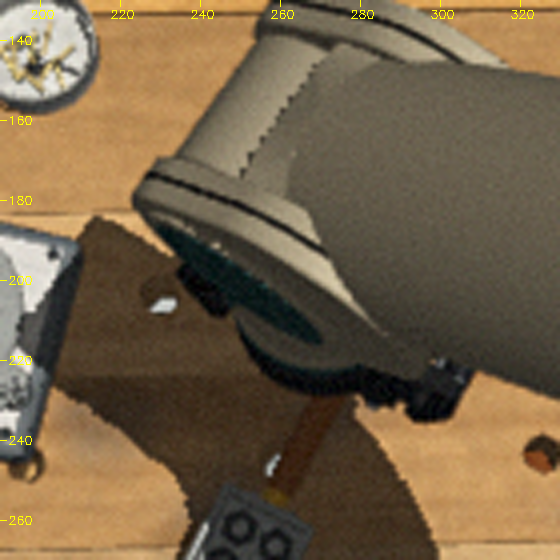

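View pics/w2.png

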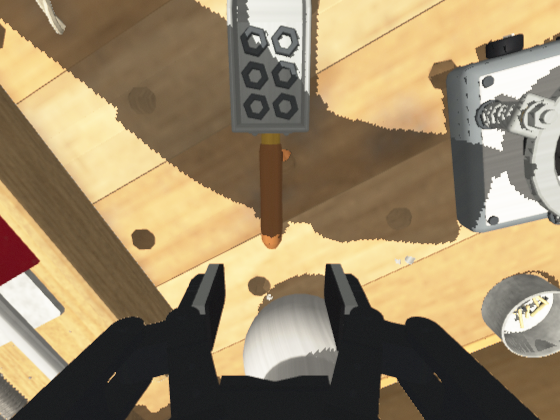

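```bash
python3 - <<'E'
from h import *
c=optics.read_camera("wrist")
s=st()
from scipy.spatial.transform import Rotation as Ro
q=s["orientation"];R=Ro.from_quat([q[1],q[2],q[3],q[0]]).as_matrix()
for u,v in [(272,247),(271,145)]:
    X=onz(c,u,v,.026); print(X, R.T@(X-s["position"]))
E
```

```text
t 5.23 p [0.4985 0.2215 0.1209] q [-0.004   0.2471  0.969   0.0003] w 0.0515 F [ 0.0262 -0.6501  0.2643] T [-0.0689 -0.0153  0.0563] j [-0.146   0.7071 -0.4958  1.9096  0.5177  0.6596  0.1108]
[0.5169 0.2103 0.026 ] [-0.0222 -0.0009  0.0947]
[0.4477 0.2474 0.026 ] [ 0.0563 -0.0015  0.0953]
```

Emit:
jog_arm(plan=[[60, 0, -0.001, 0.03, 0], [60, 0, -0.001, 0.06, 0], [60, 0, -0.001, 0.08, 0], [60, 0, -0.001, 0.092, 0], [60, 0, -0.001, 0.094, 0], [60, 0, -0.001, 0.094, 0]])

```text
clock: 5.73
position: [0.4959, 0.2205, 0.0251]
orientation: [-0.005, 0.247, 0.969, -0.001]
ft_force: [0.0, 0.6, 0.3]
width: 0.0514
```

Emit:
jog_arm(plan=[[30, 0, 0, 0, 0], [10, 0, 0, 0, 0], [0, 0, 0, 0, 0], [0, 0, 0, 0, 0], [0, 0, 0, 0, 0], [0, 0, 0, 0, 0]], newtons=120)

```text
clock: 6.23
position: [0.4966, 0.2203, 0.0255]
orientation: [-0.005, 0.247, 0.969, -0.0]
ft_force: [1.3, -0.1, 4.8]
width: 0.0124
```

```bash
python3 - <<'E'
from h import *
s=st()
s=optics.read_camera("scene")
crop(s,220,190,360,310,4,"s2")
E
```

```text
t 6.23 p [0.4966 0.2203 0.0255] q [-0.0047  0.247   0.969  -0.0005] w 0.0124 F [ 1.2581 -0.0649  4.7573] T [-0.087  -0.2578  0.0571] j [-0.2282  0.8506 -0.3684  1.9499  0.6338  0.4644  0.0107]
```

View pics/s2.png

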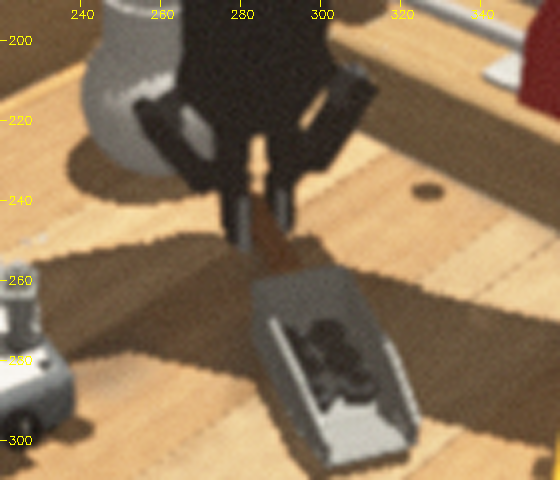

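Emit:
jog_arm(plan=[[0, 0, 0, -0.004, 0], [0, 0, 0, -0.01, 0], [0, 0, 0, -0.02, 0], [0, 0, 0, -0.03, 0], [0, 0, 0, -0.03, 0], [0, 0, 0, -0.03, 0]])

```text
clock: 6.78
position: [0.4965, 0.2204, 0.0556]
orientation: [-0.005, 0.247, 0.969, -0.0]
ft_force: [0.3, 0.4, -2.1]
width: 0.0122
```

```bash
python3 - <<'E'
from h import *
s=st()
s=optics.read_camera("scene")
crop(s,220,190,360,310,4,"s3")
st()
E
```

```text
t 6.78 p [0.4965 0.2204 0.0556] q [-0.005   0.2469  0.969  -0.0004] w 0.0122 F [ 0.2646  0.4119 -2.0654] T [-0.0561 -0.2723 -0.048 ] j [-0.1994  0.8034 -0.4134  1.9433  0.599   0.526   0.0412]
t 6.83 p [0.4962 0.22   0.0551] q [-0.0053  0.2469  0.969  -0.0008] w 0.0122 F [-0.1803  0.6602 -1.8275] T [-0.1117 -0.2002 -0.0242] j [-0.1996  0.8042 -0.4128  1.9436  0.5992  0.5259  0.041 ]
```

View pics/s3.png

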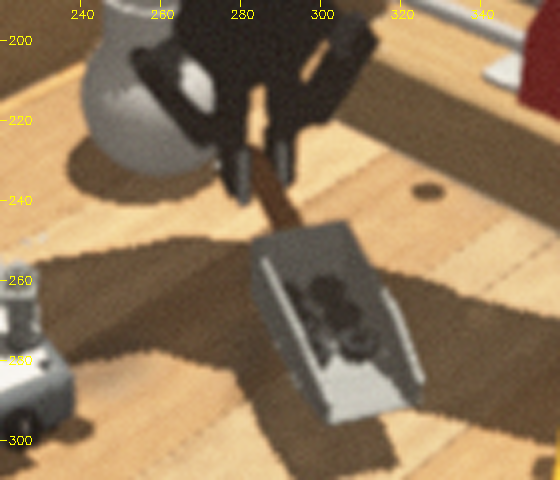

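```bash
cat >> h.py <<'E'
from scipy.spatial.transform import Rotation as Ro
def scoop_pts(gp,head,pitch,gx=-.124):
    # gp: grasp pt world on handle axis; pitch>0 = spout down. returns dict of pts
    f=np.array([np.cos(head),np.sin(head),0]);l=np.array([-f[1],f[0],0]);u=np.array([0,0,1.])
    X=f*np.cos(pitch)-u*np.sin(pitch); Z=u*np.cos(pitch)+f*np.sin(pitch)
    g=lambda x,y,z: gp+X*(x-gx)+l*y+Z*(z-.026)
    return dict(lipL=g(.047,.023,.010),lipR=g(.047,-.023,.010),lip=g(.047,0,.01),org=g(0,0,0),backL=g(-.055,.025,.036),backR=g(-.055,-.025,.036),tail=g(-.145,0,.026))
E
python3 - <<'E'
from h import *
s=sensors.state(); c=optics.read_camera("scene"); w=optics.read_camera("wrist")
cv2.imwrite("pics/w3.png",w["pixels"][:,:,::-1])
gp=s["position"]+[0,0,.002]
for p in [-10,-5,0,5,10]:
    d=scoop_pts(gp,np.radians(151.6),np.radians(p))
    print(p,{k:(np.round(proj(c,v)[0],0),np.round(proj(w,v)[0],0)) for k,v in d.items() if k!="org"})
E
```

```text
-10 {'lipL': (array([325., 274.]), array([ 177., -273.])), 'lipR': (array([301., 279.]), array([ 364., -276.])), 'lip': (array([313., 277.]), array([ 270., -274.])), 'backL': (array([306., 238.]), array([196., 159.])), 'backR': (array([282., 242.]), array([348., 159.])), 'tail': (array([281., 227.]), array([274., 327.]))}
-5 {'lipL': (array([325., 281.]), array([ 192., -216.])), 'lipR': (array([301., 286.]), array([ 350., -218.])), 'lip': (array([313., 283.]), array([ 271., -217.])), 'backL': (array([306., 240.]), array([200., 152.])), 'backR': (array([282., 245.]), array([345., 151.])), 'tail': (array([281., 226.]), array([274., 330.]))}
0 {'lipL': (array([325., 287.]), array([ 204., -169.])), 'lipR': (array([301., 292.]), array([ 340., -171.])), 'lip': (array([313., 289.]), array([ 272., -170.])), 'backL': (array([306., 243.]), array([204., 146.])), 'backR': (array([282., 248.]), array([342., 146.])), 'tail': (array([281., 226.]), array([274., 332.]))}
5 {'lipL': (array([324., 292.]), array([ 213., -130.])), 'lipR': (array([300., 297.]), array([ 332., -131.])), 'lip': (array([312., 295.]), array([ 272., -130.])), 'backL': (array([306., 246.]), array([207., 143.])), 'backR': (array([282., 250.]), array([339., 143.])), 'tail': (array([281., 225.]), array([274., 335.]))}
10 {'lipL': (array([323., 297.]), array([220., -95.])), 'lipR': (array([299., 302.]), array([326., -96.])), 'lip': (array([311., 299.]), array([273., -96.])), 'backL': (array([306., 248.]), array([210., 141.])), 'backR': (array([283., 253.]), array([336., 141.])), 'tail': (array([281., 224.]), array([274., 337.]))}
```

View pics/w3.png

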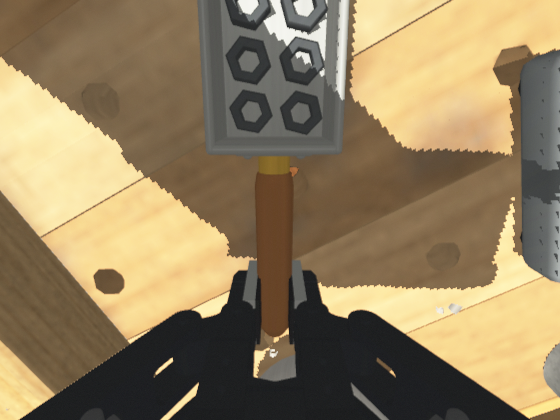

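Emit:
jog_arm(plan=[[0, 0, 0, -0.01, 0], [0, 0, 0, -0.03, 0], [0, 0, 0, -0.06, 0], [0, 0, 0, -0.095, 0], [0, 0, 0, -0.13, 0], [0, 0, 0, -0.165, 0], [0, 0, 0, -0.19, 0], [0, 0, 0, -0.2, 0]])

```text
clock: 7.6
position: [0.4994, 0.2212, 0.2589]
orientation: [-0.003, 0.247, 0.969, 0.001]
ft_force: [-0.2, 0.1, -2.3]
width: 0.0122
```

```bash
cat >> h.py <<'E'
def axes():
    s=sensors.state(); q=s["orientation"]; return s["position"],Ro.from_quat([q[1],q[2],q[3],q[0]]).as_matrix(),s
def pred(cams,gx=-.124,ps=(0,5,10)):
    p,R,s=axes(); head=np.arctan2(R[1,0],R[0,0]); gp=p-R[:,2]*.002
    for a in ps:
        d=scoop_pts(gp,head,np.radians(a),gx)
        print(a,[{k:tuple(np.round(proj(c,d[k])[0],0).astype(int)) for k in ("lipL","lipR","backL","backR","tail")} for c in cams])
E
python3 - <<'E'
from h import *
s=st()
c=optics.read_camera("scene");t=optics.read_camera("top")
pred([c,t],ps=(0,5,10))
crop(c,220,110,360,250,4,"s4"); crop(t,180,170,300,330,4,"t4")
st()
E
```

```text
t 7.6 p [0.4994 0.2212 0.2589] q [-0.0032  0.2467  0.9691  0.0011] w 0.0122 F [-0.2355  0.1177 -2.2966] T [-0.0473 -0.1931  0.0481] j [-0.051   0.5299 -0.6262  1.7816  0.3643  0.952   0.2448]
0 [{'lipL': (np.int64(329), np.int64(189)), 'lipR': (np.int64(301), np.int64(193)), 'backL': (np.int64(308), np.int64(149)), 'backR': (np.int64(280), np.int64(153)), 'tail': (np.int64(279), np.int64(138))}, {'lipL': (np.int64(234), np.int64(306)), 'lipR': (np.int64(209), np.int64(292)), 'backL': (np.int64(265), np.int64(249)), 'backR': (np.int64(237), np.int64(234)), 'tail': (np.int64(277), np.int64(194))}]
5 [{'lipL': (np.int64(328), np.int64(197)), 'lipR': (np.int64(301), np.int64(201)), 'backL': (np.int64(308), np.int64(152)), 'backR': (np.int64(280), np.int64(156)), 'tail': (np.int64(279), np.int64(137))}, {'lipL': (np.int64(235), np.int64(305)), 'lipR': (np.int64(211), np.int64(291)), 'backL': (np.int64(265), np.int64(249)), 'backR': (np.int64(237), np.int64(235)), 'tail': (np.int64(277), np.int64(193))}]
10 [{'lipL': (np.int64(327), np.int64(203)), 'lipR': (np.int64(300), np.int64(208)), 'backL': (np.int64(308), np.int64(156)), 'backR': (np.int64(281), np.int64(159)), 'tail': (np.int64(279), np.int64(136))}, {'lipL': (np.int64(237), np.int64(303)), 'lipR': (np.int64(213), np.int64(290)), 'backL': (np.int64(265), np.int64(250)), 'backR': (np.int64(237), np.int64(235)), 'tail': (np.int64(277), np.int64(193))}]
t 7.7 p [0.499  0.2203 0.2564] q [-0.0041  0.2469  0.969   0.    ] w 0.0128 F [-1.343  -0.8702 -1.6859] T [-0.1099 -0.1952 -0.0319] j [-0.0518  0.5328 -0.6241  1.7844  0.3659  0.9491  0.2436]
```

View pics/s4.png

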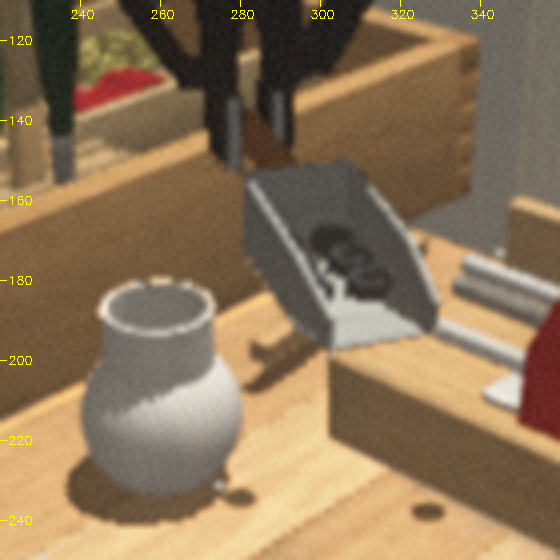

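View pics/t4.png

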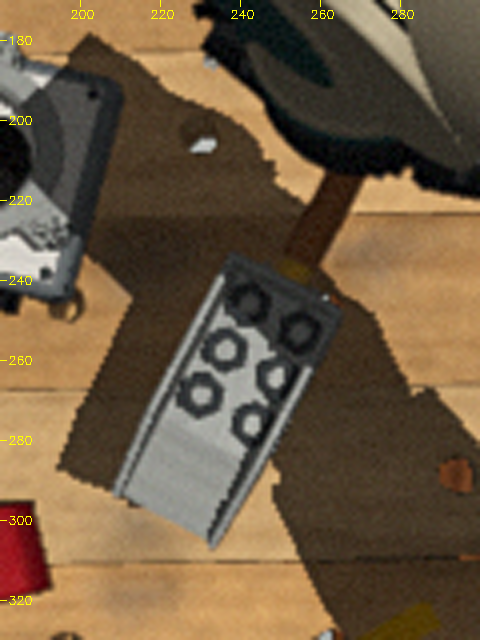

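Emit:
jog_arm(plan=[[0, -0.004, -0.005, 0, 0.03], [0, -0.012, -0.016, 0, 0.08], [0, -0.022, -0.029, 0, 0.14], [0, -0.033, -0.044, 0, 0.21], [0, -0.045, -0.06, 0, 0.28], [0, -0.057, -0.076, 0, 0.35], [0, -0.068, -0.09, 0, 0.42], [0, -0.075, -0.1, 0, 0.49]])

```text
clock: 8.37
position: [0.5164, 0.0917, 0.2536]
orientation: [-0.005, 0.479, 0.878, -0.004]
ft_force: [0.2, -0.7, -1.9]
width: 0.0122
```

Emit:
jog_arm(plan=[[0, 0, 0, 0, 0.08], [0, 0, 0, 0, 0.16], [0, 0, 0, 0, 0.24], [0, 0, 0, 0, 0.32], [0, 0, 0, 0, 0.4], [0, 0, 0, 0, 0.48], [0, 0, 0, 0, 0.56], [0, 0, 0, 0, 0.64]])

```text
clock: 9.03
position: [0.516, 0.0943, 0.2538]
orientation: [-0.004, 0.73, 0.683, -0.005]
ft_force: [-0.3, -0.0, -2.1]
width: 0.0123
```

Emit:
jog_arm(plan=[[0, 0, 0, 0, 0.08], [0, 0, 0, 0, 0.16], [0, 0, 0, 0, 0.24], [0, 0, 0, 0, 0.32], [0, 0, 0, 0, 0.4], [0, 0, 0, 0, 0.48], [0, 0, 0, 0, 0.56], [0, 0, 0, 0, 0.63]])

```text
clock: 9.7
position: [0.5159, 0.0943, 0.2538]
orientation: [-0.003, 0.906, 0.423, -0.006]
ft_force: [0.0, 0.8, -1.8]
width: 0.0122
```

Emit:
jog_arm(plan=[[0, 0, 0, 0, 0.04], [0, 0, 0, 0, 0.05], [0, 0, 0, 0, 0.05]])

```text
clock: 9.95
position: [0.516, 0.095, 0.254]
orientation: [-0.003, 0.915, 0.403, -0.006]
ft_force: [-0.5, -0.0, -2.3]
width: 0.0124
```

```bash
python3 - <<'E'
from h import *
s=st()
c=optics.read_camera("scene");t=optics.read_camera("top")
p,R,s=axes(); h=np.arctan2(R[1,0],R[0,0]); f=np.array([np.cos(h),np.sin(h)]); d=np.array([.605,.187])-p[:2]
print("head",np.degrees(h),"along",d@f,"lat",d@[-f[1],f[0]])
pred([c,t],ps=(0,10))
crop(c,200,90,360,250,4,"s5"); crop(t,190,90,330,250,4,"t5")
E
```

```text
t 9.95 p [0.516 0.095 0.254] q [-0.0026  0.9151  0.4032 -0.0056] w 0.0124 F [-0.5187 -0.003  -2.2992] T [-0.2204  0.1013 -0.0776] j [-0.1416  0.4497 -0.1321  1.8456  0.0709  0.8629 -1.0482]
head 47.658589129102545 along 0.1275337661236669 lat -0.004077700623455289
0 [{'lipL': (np.int64(236), np.int64(138)), 'lipR': (np.int64(237), np.int64(130)), 'backL': (np.int64(286), np.int64(125)), 'backR': (np.int64(284), np.int64(116)), 'tail': (np.int64(328), np.int64(124))}, {'lipL': (np.int64(260), np.int64(141)), 'lipR': (np.int64(278), np.int64(121)), 'backL': (np.int64(306), np.int64(176)), 'backR': (np.int64(326), np.int64(154)), 'tail': (np.int64(357), np.int64(202))}]
10 [{'lipL': (np.int64(240), np.int64(151)), 'lipR': (np.int64(240), np.int64(143)), 'backL': (np.int64(286), np.int64(130)), 'backR': (np.int64(284), np.int64(122)), 'tail': (np.int64(328), np.int64(122))}, {'lipL': (np.int64(263), np.int64(148)), 'lipR': (np.int64(281), np.int64(129)), 'backL': (np.int64(305), np.int64(178)), 'backR': (np.int64(325), np.int64(156)), 'tail': (np.int64(357), np.int64(202))}]
```

View pics/s5.png

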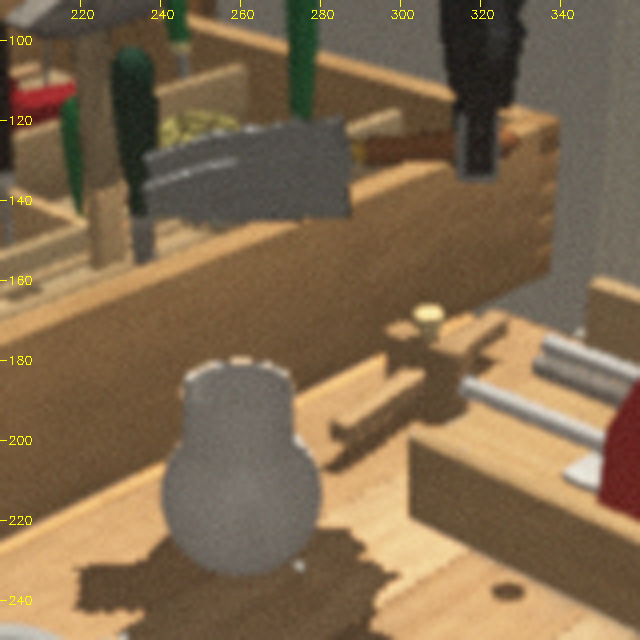

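View pics/t5.png

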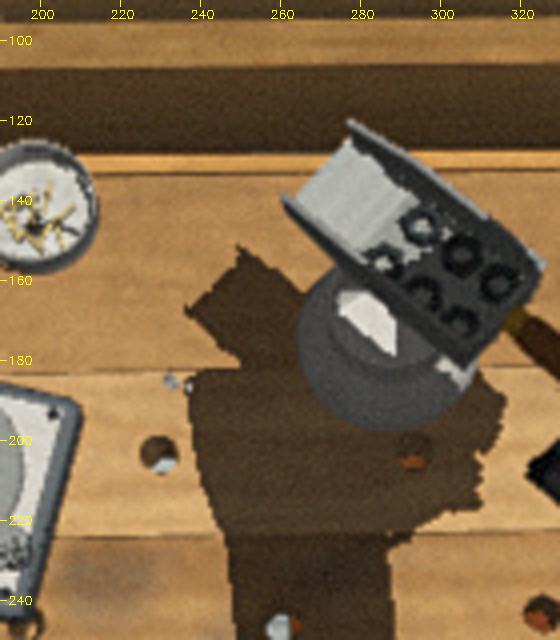

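Emit:
jog_arm(plan=[[0, 0, 0.002, 0, 0], [0, 0, 0.004, 0, 0], [0, 0, 0.004, 0, 0]], newtons=60)

```text
clock: 10.3
position: [0.5197, 0.0929, 0.2544]
orientation: [-0.003, 0.915, 0.404, -0.005]
ft_force: [-0.0, -0.8, -1.3]
width: 0.0124
```

Emit:
jog_arm(plan=[[0, 0, 0, 0, 0], [0, 0, 0, 0, 0]], newtons=40)

```text
clock: 10.47
position: [0.5192, 0.0935, 0.2544]
orientation: [-0.003, 0.915, 0.404, -0.005]
ft_force: [-0.4, -0.4, -2.1]
width: 0.0126
```

Emit:
jog_arm(plan=[[0, 0, 0, 0, 0], [0, 0, 0, 0, 0]], newtons=30)

```text
clock: 10.63
position: [0.5192, 0.0936, 0.2544]
orientation: [-0.003, 0.915, 0.405, -0.005]
ft_force: [-0.5, -0.3, -2.1]
width: 0.0123
```

```bash
python3 - <<'E'
from h import *
s=st()
c=optics.read_camera("scene")
pred([c],ps=(0,10,20))
crop(c,200,90,360,250,4,"s6")
E
```

```text
t 10.63 p [0.5192 0.0936 0.2544] q [-0.0027  0.9145  0.4045 -0.005 ] w 0.0123 F [-0.4797 -0.3297 -2.0603] T [-0.1369  0.1487  0.0594] j [-0.1371  0.4528 -0.1329  1.8386  0.0712  0.8656 -1.0415]
0 [{'lipL': (np.int64(236), np.int64(137)), 'lipR': (np.int64(237), np.int64(129)), 'backL': (np.int64(285), np.int64(124)), 'backR': (np.int64(284), np.int64(116)), 'tail': (np.int64(327), np.int64(123))}]
10 [{'lipL': (np.int64(239), np.int64(150)), 'lipR': (np.int64(240), np.int64(142)), 'backL': (np.int64(285), np.int64(130)), 'backR': (np.int64(283), np.int64(121)), 'tail': (np.int64(327), np.int64(121))}]
20 [{'lipL': (np.int64(245), np.int64(162)), 'lipR': (np.int64(245), np.int64(154)), 'backL': (np.int64(286), np.int64(135)), 'backR': (np.int64(284), np.int64(127)), 'tail': (np.int64(327), np.int64(120))}]
```

View pics/s6.png

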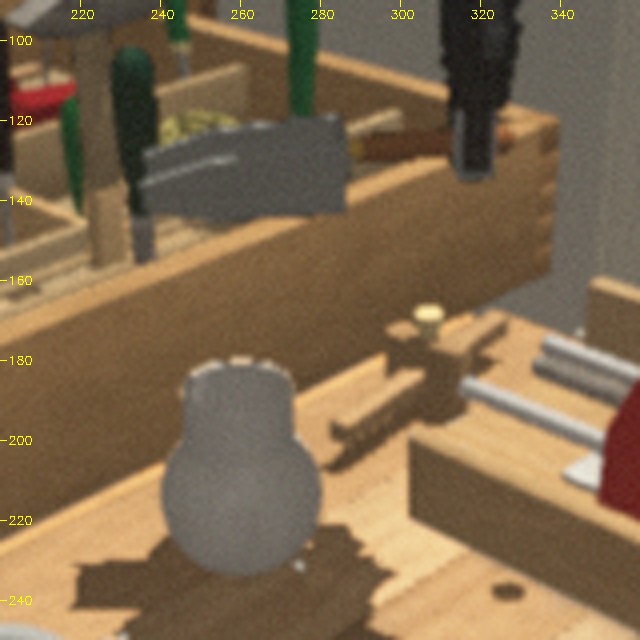

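Emit:
jog_arm(plan=[[0, 0, 0, 0, 0], [0, 0, 0, 0, 0]], newtons=24)

```text
clock: 10.85
position: [0.5192, 0.0936, 0.2544]
orientation: [-0.003, 0.915, 0.405, -0.005]
ft_force: [-1.2, -1.6, -1.5]
width: 0.0121
```

Emit:
jog_arm(plan=[[0, 0, 0, 0, 0], [0, 0, 0, 0, 0], [0, 0, 0, 0, 0]], newtons=20)

```text
clock: 11.1
position: [0.5192, 0.0936, 0.2544]
orientation: [-0.003, 0.915, 0.404, -0.005]
ft_force: [0.8, 1.1, -1.8]
width: 0.0124
```

```bash
python3 - <<'E'
from h import *
s=st()
c=optics.read_camera("scene")
crop(c,200,90,360,250,4,"s7")
E
```

```text
t 11.1 p [0.5192 0.0936 0.2544] q [-0.0027  0.9145  0.4045 -0.005 ] w 0.0124 F [ 0.843   1.0778 -1.8493] T [-0.0907  0.1807  0.113 ] j [-0.1371  0.4528 -0.1328  1.8386  0.0713  0.8655 -1.0415]
```

View pics/s7.png

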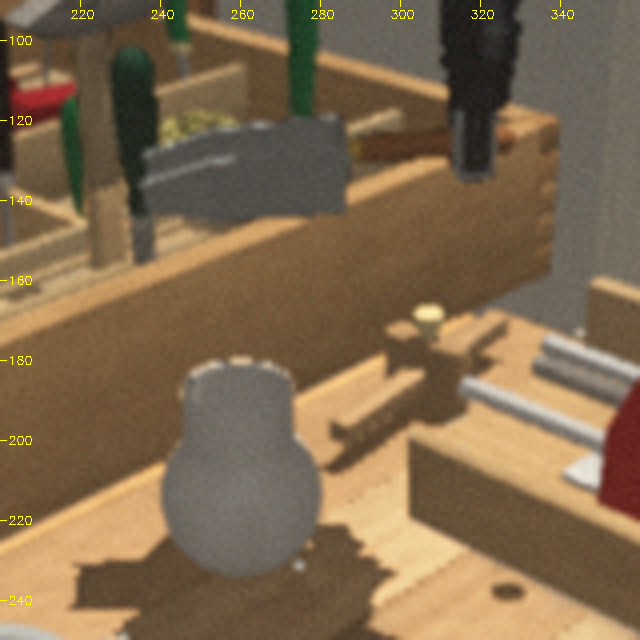

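Emit:
jog_arm(plan=[[0, 0.004, -0.005, 0, -0.03], [0, 0.012, -0.016, 0, -0.08], [0, 0.022, -0.028, 0, -0.14], [0, 0.034, -0.043, 0, -0.21], [0, 0.046, -0.059, 0, -0.28], [0, 0.058, -0.075, 0, -0.35], [0, 0.07, -0.09, 0, -0.42], [0, 0.079, -0.101, 0, -0.49]], newtons=120)

```text
clock: 11.82
position: [0.4965, 0.2239, 0.2549]
orientation: [-0.004, 0.786, 0.618, -0.004]
ft_force: [0.5, 0.2, -1.7]
width: 0.0124
```

Emit:
jog_arm(plan=[[0, 0, 0, 0, -0.08], [0, 0, 0, 0, -0.16], [0, 0, 0, 0, -0.24], [0, 0, 0, 0, -0.32], [0, 0, 0, 0, -0.4], [0, 0, 0, 0, -0.48], [0, 0, 0, 0, -0.56], [0, 0, 0, 0, -0.64]])

```text
clock: 12.48
position: [0.4974, 0.2217, 0.2548]
orientation: [-0.005, 0.552, 0.834, -0.002]
ft_force: [-0.8, 0.3, -2.4]
width: 0.0124
```

Emit:
jog_arm(plan=[[0, 0, 0, 0.01, -0.08], [0, 0, 0, 0.025, -0.16], [0, 0, 0, 0.04, -0.24], [0, 0, 0, 0.055, -0.32], [0, 0, 0, 0.07, -0.4], [0, 0, 0, 0.085, -0.48], [0, 0, 0, 0.1, -0.56], [0, 0, 0, 0.11, -0.64]])

```text
clock: 13.15
position: [0.4959, 0.2216, 0.1436]
orientation: [-0.006, 0.262, 0.965, -0.001]
ft_force: [0.0, -0.6, -1.3]
width: 0.0126
```

Emit:
jog_arm(plan=[[0, 0, 0, 0.02, -0.02], [0, 0, 0, 0.04, -0.04], [0, 0, 0, 0.06, -0.04], [0, 0, 0, 0.075, -0.04], [0, 0, 0, 0.08, -0.04], [0, 0, 0, 0.08, -0.04]])

```text
clock: 13.65
position: [0.4948, 0.2212, 0.0637]
orientation: [-0.006, 0.245, 0.969, -0.001]
ft_force: [-0.5, 0.6, -1.4]
width: 0.0125
```

Emit:
jog_arm(plan=[[4, 0, 0, 0, 0], [6, 0, 0, 0, 0], [8, 0, 0, 0, 0], [8, 0, 0, 0, 0]], newtons=20)

```text
clock: 13.98
position: [0.4961, 0.2204, 0.0657]
orientation: [-0.005, 0.247, 0.969, -0.0]
ft_force: [-0.0, -0.3, -1.2]
width: 0.0122
```

```bash
python3 - <<'E'
from h import *
s=st()
c=optics.read_camera("scene"); w=optics.read_camera("wrist")
pred([c,w],ps=(0,5,10,15))
crop(c,220,190,360,310,4,"s8"); cv2.imwrite("pics/w8.png",w["pixels"][:,:,::-1])
E
```

```text
t 13.98 p [0.4961 0.2204 0.0657] q [-0.0049  0.2468  0.9691 -0.0004] w 0.0122 F [-0.0029 -0.3065 -1.2215] T [-0.1128 -0.2192 -0.0851] j [-0.1748  0.7926 -0.4531  1.9405  0.6174  0.5568  0.023 ]
0 [{'lipL': (np.int64(325), np.int64(283)), 'lipR': (np.int64(300), np.int64(288)), 'backL': (np.int64(306), np.int64(239)), 'backR': (np.int64(282), np.int64(244)), 'tail': (np.int64(281), np.int64(222))}, {'lipL': (np.int64(204), np.int64(-170)), 'lipR': (np.int64(340), np.int64(-170)), 'backL': (np.int64(203), np.int64(146)), 'backR': (np.int64(341), np.int64(146)), 'tail': (np.int64(273), np.int64(331))}]
5 [{'lipL': (np.int64(324), np.int64(288)), 'lipR': (np.int64(300), np.int64(293)), 'backL': (np.int64(306), np.int64(242)), 'backR': (np.int64(282), np.int64(246)), 'tail': (np.int64(281), np.int64(221))}, {'lipL': (np.int64(213), np.int64(-130)), 'lipR': (np.int64(333), np.int64(-130)), 'backL': (np.int64(207), np.int64(142)), 'backR': (np.int64(338), np.int64(142)), 'tail': (np.int64(273), np.int64(334))}]
10 [{'lipL': (np.int64(323), np.int64(293)), 'lipR': (np.int64(299), np.int64(298)), 'backL': (np.int64(306), np.int64(244)), 'backR': (np.int64(282), np.int64(249)), 'tail': (np.int64(281), np.int64(220))}, {'lipL': (np.int64(220), np.int64(-96)), 'lipR': (np.int64(326), np.int64(-96)), 'backL': (np.int64(210), np.int64(140)), 'backR': (np.int64(335), np.int64(140)), 'tail': (np.int64(273), np.int64(336))}]
15 [{'lipL': (np.int64(321), np.int64(297)), 'lipR': (np.int64(298), np.int64(302)), 'backL': (np.int64(306), np.int64(247)), 'backR': (np.int64(282), np.int64(251)), 'tail': (np.int64(281), np.int64(220))}, {'lipL': (np.int64(226), np.int64(-65)), 'lipR': (np.int64(321), np.int64(-65)), 'backL': (np.int64(213), np.int64(140)), 'backR': (np.int64(332), np.int64(140)), 'tail': (np.int64(273), np.int64(338))}]
```

View pics/s8.png

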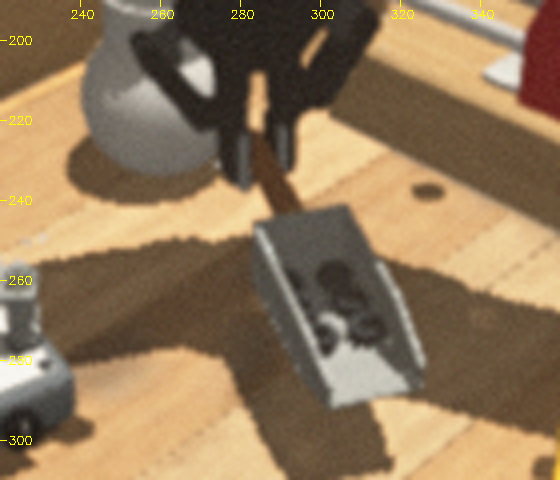

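View pics/w8.png

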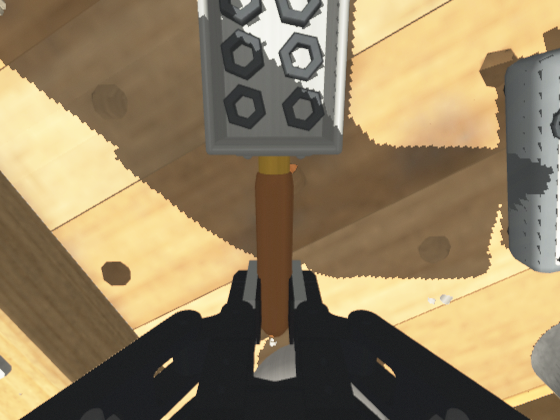

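Emit:
jog_arm(plan=[[10, 0, 0, 0, 0], [11, 0, 0, 0, 0], [12, 0, 0, 0, 0], [12, 0, 0, 0, 0]])

```text
clock: 14.42
position: [0.4955, 0.2201, 0.0648]
orientation: [-0.006, 0.247, 0.969, -0.001]
ft_force: [-0.1, 0.8, -2.2]
width: 0.0126
```

```bash
cat >> h.py <<'E'
def nutrow(n):
    c=optics.read_camera("scene"); crop(c,220,190,360,310,3,n+"a"); w=optics.read_camera("wrist")
    a=cv2.imread("pics/"+n+"a.png"); b=cv2.resize(w["pixels"][:360,150:400,::-1],(250,360))
    cv2.imwrite("pics/"+n+".png",np.hstack([a,b])); return st()
E
python3 -c "
from h import *
nutrow('x1')"
```

```text
t 14.52 p [0.4955 0.2201 0.0647] q [-0.0056  0.2468  0.969  -0.001 ] w 0.0123 F [-0.5503 -0.2973 -0.6305] T [-0.1064 -0.1585  0.0193] j [-0.1751  0.7941 -0.4525  1.941   0.6175  0.5565  0.0227]
```

Emit:
jog_arm(plan=[[12.5, 0, 0, 0, 0], [13, 0, 0, 0, 0], [13, 0, 0, 0, 0]])

```text
clock: 14.77
position: [0.4955, 0.2201, 0.0648]
orientation: [-0.006, 0.247, 0.969, -0.001]
ft_force: [0.0, 0.8, -3.3]
width: 0.0126
```

```bash
python3 -c "
from h import *
nutrow('x2')"
```

```text
t 14.87 p [0.4955 0.2201 0.0647] q [-0.0056  0.2469  0.969  -0.0009] w 0.0123 F [-0.4276 -0.4229 -1.2549] T [-0.1184 -0.1638  0.0479] j [-0.1752  0.7941 -0.4525  1.941   0.6175  0.5565  0.0227]
```

View pics/x1.png

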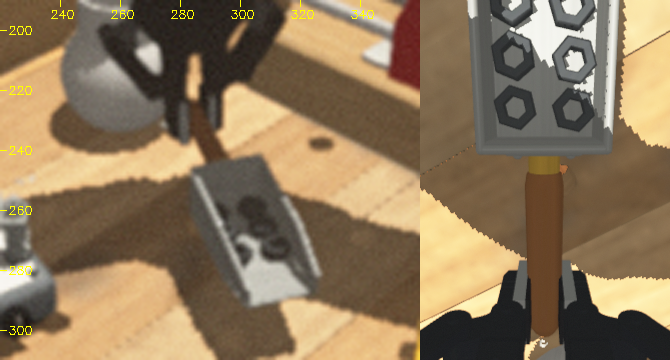

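View pics/x2.png

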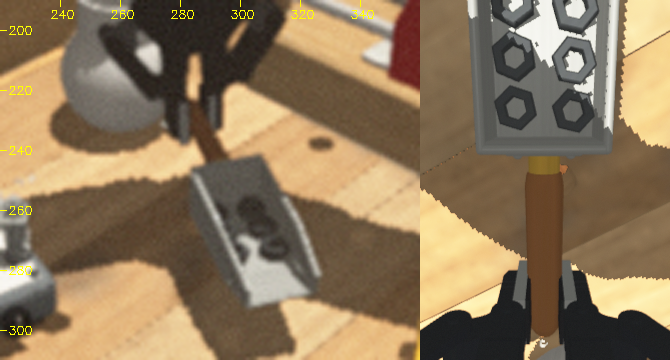

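Emit:
jog_arm(plan=[[13.4, 0, 0, 0, 0], [13.7, 0, 0, 0, 0], [13.7, 0, 0, 0, 0]])

```text
clock: 15.12
position: [0.4955, 0.2201, 0.0648]
orientation: [-0.006, 0.247, 0.969, -0.001]
ft_force: [0.5, 0.3, -1.7]
width: 0.0128
```

```bash
python3 -c "
from h import *
nutrow('x3')"
```

```text
t 15.22 p [0.4955 0.2201 0.0648] q [-0.0056  0.2468  0.969  -0.001 ] w 0.0127 F [ 0.2131  0.2307 -1.7803] T [-0.1243 -0.2329 -0.0341] j [-0.1752  0.794  -0.4525  1.9411  0.6175  0.5565  0.0228]
```

Emit:
jog_arm(plan=[[13.9, 0, 0, 0, 0], [14.1, 0, 0, 0, 0], [14.1, 0, 0, 0, 0]])

```text
clock: 15.47
position: [0.4955, 0.2201, 0.0648]
orientation: [-0.006, 0.247, 0.969, -0.001]
ft_force: [0.3, -0.2, -2.4]
width: 0.0126
```

```bash
python3 -c "
from h import *
nutrow('x4')"
```

```text
t 15.57 p [0.4955 0.2201 0.0648] q [-0.0056  0.2468  0.969  -0.0009] w 0.0125 F [ 0.3842 -0.0573 -1.1701] T [-0.0561 -0.148   0.0691] j [-0.1752  0.794  -0.4525  1.9411  0.6175  0.5565  0.0227]
```

Emit:
jog_arm(plan=[[14.2, 0, 0, 0, 0], [14.3, 0, 0, 0, 0], [14.4, 0, 0, 0, 0], [14.4, 0, 0, 0, 0]])

```text
clock: 15.9
position: [0.4955, 0.2201, 0.0648]
orientation: [-0.006, 0.247, 0.969, -0.001]
ft_force: [0.1, -0.3, -2.7]
width: 0.013
```

```bash
python3 -c "
from h import *
nutrow('x5')
ims=[cv2.imread(f'pics/x{i}.png').astype(int) for i in (1,2,3,4,5)]
for i in range(1,5): print([round(float(np.abs(ims[i]-ims[i-1])[:250,sl].mean()),2) for sl in (slice(0,420),slice(470,620))])"
```

```text
t 16.0 p [0.4955 0.2202 0.0648] q [-0.0056  0.2468  0.969  -0.0009] w 0.0128 F [ 0.007  -0.1362 -2.557 ] T [-0.0928 -0.2526 -0.0316] j [-0.1752  0.794  -0.4525  1.9411  0.6175  0.5565  0.0228]
[2.26, 4.65]
[2.22, 2.92]
[2.22, 3.12]
[2.26, 2.8]
```

View pics/x5.png

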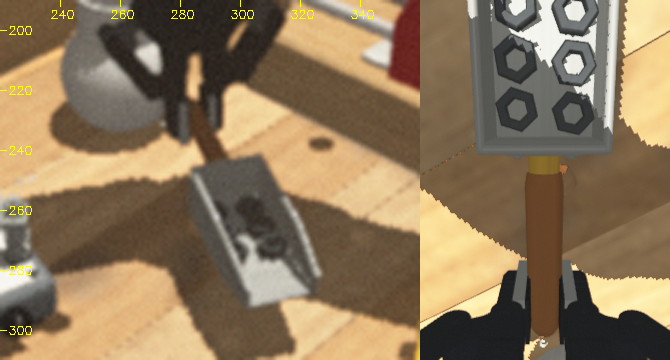

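Emit:
jog_arm(plan=[[14.5, 0, 0, 0, 0], [14.6, 0, 0, 0, 0], [14.7, 0, 0, 0, 0], [14.8, 0, 0, 0, 0]])

```text
clock: 16.33
position: [0.4955, 0.2201, 0.0648]
orientation: [-0.006, 0.247, 0.969, -0.001]
ft_force: [-0.7, 0.2, -2.5]
width: 0.013
```

```bash
python3 -c "
from h import *
nutrow('x6')"
```

```text
t 16.43 p [0.4955 0.2201 0.0647] q [-0.0056  0.2468  0.969  -0.001 ] w 0.0132 F [-0.033   0.9259 -2.066 ] T [-0.0036 -0.1825  0.0008] j [-0.1752  0.7941 -0.4524  1.9411  0.6175  0.5565  0.0227]
```

Emit:
jog_arm(plan=[[14.9, 0, 0, 0, 0], [15.0, 0, 0, 0, 0], [15.1, 0, 0, 0, 0], [15.2, 0, 0, 0, 0]])

```text
clock: 16.77
position: [0.4955, 0.2202, 0.0648]
orientation: [-0.006, 0.247, 0.969, -0.001]
ft_force: [0.1, 0.2, -2.4]
width: 0.0136
```

```bash
python3 -c "
from h import *
nutrow('x7')"
```

```text
t 16.87 p [0.4955 0.2201 0.0648] q [-0.0056  0.2469  0.969  -0.0009] w 0.0136 F [-0.7951  0.8686 -1.6311] T [-0.0775 -0.1734  0.0482] j [-0.1751  0.794  -0.4525  1.941   0.6175  0.5565  0.0227]
```

Emit:
jog_arm(plan=[[15.3, 0, 0, 0, 0], [15.4, 0, 0, 0, 0], [15.5, 0, 0, 0, 0], [15.6, 0, 0, 0, 0]])

```text
clock: 17.2
position: [0.4955, 0.2201, 0.0648]
orientation: [-0.006, 0.247, 0.969, -0.001]
ft_force: [0.4, 0.6, -1.4]
width: 0.0133
```

```bash
python3 -c "
from h import *
nutrow('x8')
ims=[cv2.imread(f'pics/x{i}.png').astype(int) for i in range(1,9)]
for i in range(1,8): print([round(float(np.abs(ims[i]-ims[i-1])[:250,sl].mean()),2) for sl in (slice(0,420),slice(470,620))])"
```

```text
t 17.3 p [0.4955 0.2202 0.0648] q [-0.0056  0.2468  0.969  -0.0009] w 0.0139 F [ 0.2026  0.4261 -1.6017] T [-0.066  -0.1842 -0.041 ] j [-0.1752  0.794  -0.4525  1.941   0.6175  0.5565  0.0227]
[2.26, 4.65]
[2.22, 2.92]
[2.22, 3.12]
[2.26, 2.8]
[2.2, 1.15]
[2.24, 0.97]
[2.28, 1.03]
```

View pics/x8.png

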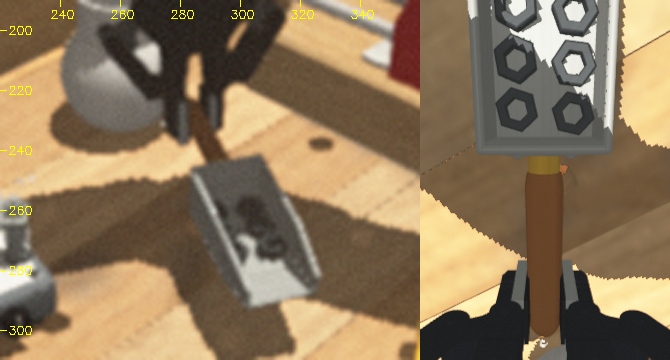

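Emit:
jog_arm(plan=[[15.8, 0, 0, 0, 0], [16.0, 0, 0, 0, 0], [16.2, 0, 0, 0, 0], [16.4, 0, 0, 0, 0]])

```text
clock: 17.63
position: [0.4955, 0.2201, 0.0648]
orientation: [-0.006, 0.247, 0.969, -0.001]
ft_force: [0.3, -0.2, -3.0]
width: 0.0144
```

```bash
python3 -c "
from h import *
nutrow('x9')"
```

```text
t 17.73 p [0.4955 0.2201 0.0647] q [-0.0056  0.2468  0.969  -0.001 ] w 0.0147 F [ 0.4016  0.3957 -2.5781] T [-0.0616 -0.1715  0.0327] j [-0.1752  0.794  -0.4525  1.9411  0.6175  0.5565  0.0227]
```

Emit:
jog_arm(plan=[[16.6, 0, 0, 0, 0], [16.8, 0, 0, 0, 0], [17.0, 0, 0, 0, 0]])

```text
clock: 17.98
position: [0.4955, 0.2201, 0.0647]
orientation: [-0.006, 0.247, 0.969, -0.001]
ft_force: [-0.7, -0.1, -1.8]
width: 0.0144
```

```bash
python3 -c "
from h import *
nutrow('x10')"
```

```text
t 18.08 p [0.4955 0.2201 0.0648] q [-0.0056  0.2469  0.969  -0.001 ] w 0.015 F [ 0.205   0.5225 -1.5794] T [-0.0911 -0.1989  0.0034] j [-0.1751  0.794  -0.4525  1.9411  0.6175  0.5565  0.0227]
```

Emit:
jog_arm(plan=[[17.2, 0, 0, 0, 0], [17.4, 0, 0, 0, 0], [17.5, 0, 0, 0, 0]])

```text
clock: 18.33
position: [0.4955, 0.2201, 0.0648]
orientation: [-0.006, 0.247, 0.969, -0.001]
ft_force: [-0.4, -0.4, -2.2]
width: 0.015
```

```bash
python3 -c "
from h import *
nutrow('x11')
ims=[cv2.imread(f'pics/x{i}.png').astype(int) for i in range(8,12)]
for i in range(1,4): print([round(float(np.abs(ims[i]-ims[i-1])[:250,sl].mean()),2) for sl in (slice(0,420),slice(470,620))])"
```

```text
t 18.43 p [0.4955 0.2201 0.0647] q [-0.0056  0.2468  0.969  -0.0009] w 0.0153 F [ 0.1624 -0.1063 -0.6058] T [-0.1014 -0.1862  0.0213] j [-0.1752  0.7941 -0.4524  1.941   0.6175  0.5565  0.0227]
[2.4, 1.55]
[2.34, 1.82]
[2.42, 1.95]
```

View pics/x11.png

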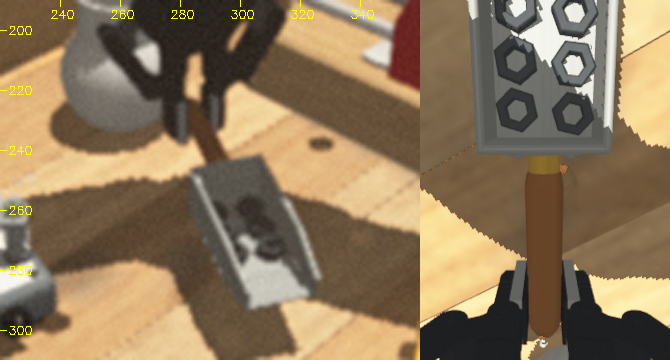

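Emit:
jog_arm(plan=[[17.6, 0, 0, 0, 0], [17.7, 0, 0, 0, 0], [17.8, 0, 0, 0, 0]])

```text
clock: 18.68
position: [0.4955, 0.2202, 0.0648]
orientation: [-0.006, 0.247, 0.969, -0.001]
ft_force: [0.0, -0.1, -4.6]
width: 0.0151
```

```bash
python3 -c "
from h import *
nutrow('x12')"
```

```text
t 18.78 p [0.4955 0.2202 0.0648] q [-0.0056  0.2469  0.969  -0.0009] w 0.0154 F [ 0.4465 -0.3012 -0.6265] T [-0.0397  0.0724 -0.0124] j [-0.1752  0.7939 -0.4526  1.941   0.6173  0.5566  0.0227]
```

Emit:
jog_arm(plan=[[17.9, 0, 0, 0, 0], [18.0, 0, 0, 0, 0], [18.1, 0, 0, 0, 0]])

```text
clock: 19.03
position: [0.4955, 0.2202, 0.0648]
orientation: [-0.006, 0.247, 0.969, -0.001]
ft_force: [-0.2, 0.5, 0.0]
width: 0.0156
```

```bash
python3 -c "
from h import *
nutrow('x13')"
```

```text
t 19.13 p [0.4955 0.2202 0.0648] q [-0.0056  0.2469  0.969  -0.0009] w 0.0156 F [-0.5284  0.076  -0.526 ] T [ 0.082  0.073 -0.018] j [-0.1752  0.794  -0.4525  1.941   0.6174  0.5565  0.0227]
```

Emit:
jog_arm(plan=[[18.2, 0, 0, 0, 0], [18.3, 0, 0, 0, 0], [18.4, 0, 0, 0, 0]])

```text
clock: 19.38
position: [0.4955, 0.2201, 0.0647]
orientation: [-0.006, 0.247, 0.969, -0.001]
ft_force: [-1.3, 0.2, -0.9]
width: 0.0163
```

```bash
python3 -c "
from h import *
nutrow('x14')
ims=[cv2.imread(f'pics/x{i}.png').astype(int) for i in range(11,15)]
for i in range(1,4): print([round(float(np.abs(ims[i]-ims[i-1])[:250,sl].mean()),2) for sl in (slice(0,420),slice(470,620))])
cv2.imwrite('pics/x14s.png',np.vstack([cv2.imread(f'pics/x{i}.png')[100:360] for i in (13,14)]))"
```

```text
t 19.48 p [0.4955 0.2201 0.0648] q [-0.0056  0.2468  0.969  -0.0009] w 0.0157 F [-0.0981  0.1773 -0.8929] T [-0.0032  0.067  -0.0482] j [-0.1751  0.794  -0.4525  1.9411  0.6174  0.5565  0.0227]
[5.4, 27.07]
[2.28, 0.89]
[2.22, 1.18]
```

View pics/x14s.png

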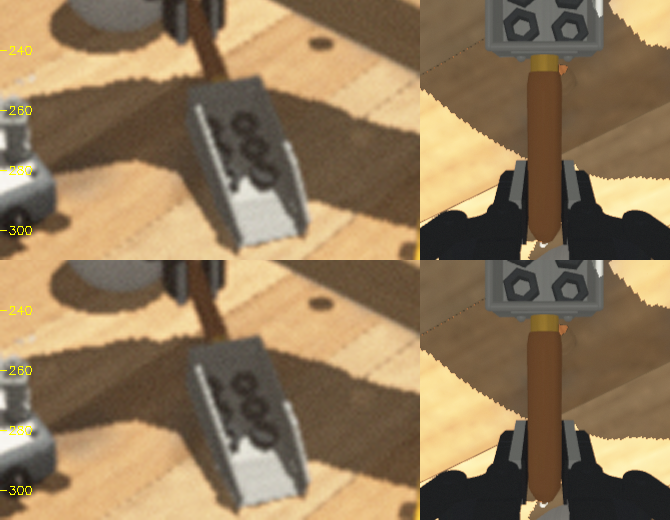

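Emit:
jog_arm(plan=[[10, 0, 0, 0, 0], [0, 0, 0, 0, 0], [0, 0, 0, 0, 0], [0, 0, 0, -0.003, 0], [0, 0, 0, -0.01, 0], [0, 0, 0, -0.02, 0], [0, 0, 0, -0.035, 0], [0, 0, 0, -0.05, 0]], newtons=120)

```text
clock: 20.15
position: [0.496, 0.22, 0.1159]
orientation: [-0.006, 0.247, 0.969, -0.001]
ft_force: [1.2, -0.4, -2.1]
width: 0.0122
```

Emit:
jog_arm(plan=[[0, 0, 0, -0.018, 0], [0, 0, 0, -0.036, 0], [0, 0, 0, -0.055, 0], [0, 0, 0, -0.075, 0], [0, 0, 0, -0.095, 0], [0, 0, 0, -0.115, 0], [0, 0, 0, -0.13, 0], [0, 0, 0, -0.14, 0]])

```text
clock: 20.82
position: [0.498, 0.2203, 0.2574]
orientation: [-0.004, 0.247, 0.969, -0.0]
ft_force: [-0.2, 0.9, -0.7]
width: 0.0123
```

```bash
python3 - <<'E'
from h import *
s=st()
c=optics.read_camera("scene");t=optics.read_camera("top")
pred([c,t],ps=(10,15,20))
crop(c,220,110,360,250,4,"s9"); crop(t,180,170,300,330,4,"t9")
a=cv2.imread("pics/s9.png");b=cv2.imread("pics/t9.png");b=cv2.resize(b,(420,560));cv2.imwrite("pics/st9.png",cv2.resize(np.hstack([a,b]),(784,448)))
E
```

```text
t 20.82 p [0.498  0.2203 0.2574] q [-0.0043  0.2467  0.9691 -0.0001] w 0.0123 F [-0.2243  0.9069 -0.7282] T [-0.1548 -0.1671 -0.008 ] j [-0.0326  0.5375 -0.656   1.7844  0.3836  0.9578  0.2255]
10 [{'lipL': (np.int64(327), np.int64(203)), 'lipR': (np.int64(300), np.int64(208)), 'backL': (np.int64(308), np.int64(155)), 'backR': (np.int64(281), np.int64(159)), 'tail': (np.int64(279), np.int64(136))}, {'lipL': (np.int64(237), np.int64(303)), 'lipR': (np.int64(213), np.int64(290)), 'backL': (np.int64(265), np.int64(250)), 'backR': (np.int64(237), np.int64(236)), 'tail': (np.int64(277), np.int64(194))}]
15 [{'lipL': (np.int64(325), np.int64(209)), 'lipR': (np.int64(299), np.int64(214)), 'backL': (np.int64(308), np.int64(158)), 'backR': (np.int64(281), np.int64(162)), 'tail': (np.int64(279), np.int64(135))}, {'lipL': (np.int64(239), np.int64(301)), 'lipR': (np.int64(215), np.int64(288)), 'backL': (np.int64(265), np.int64(250)), 'backR': (np.int64(238), np.int64(236)), 'tail': (np.int64(277), np.int64(194))}]
20 [{'lipL': (np.int64(323), np.int64(215)), 'lipR': (np.int64(297), np.int64(219)), 'backL': (np.int64(307), np.int64(161)), 'backR': (np.int64(280), np.int64(165)), 'tail': (np.int64(279), np.int64(134))}, {'lipL': (np.int64(241), np.int64(298)), 'lipR': (np.int64(217), np.int64(285)), 'backL': (np.int64(265), np.int64(250)), 'backR': (np.int64(238), np.int64(236)), 'tail': (np.int64(277), np.int64(194))}]
```

View pics/st9.png

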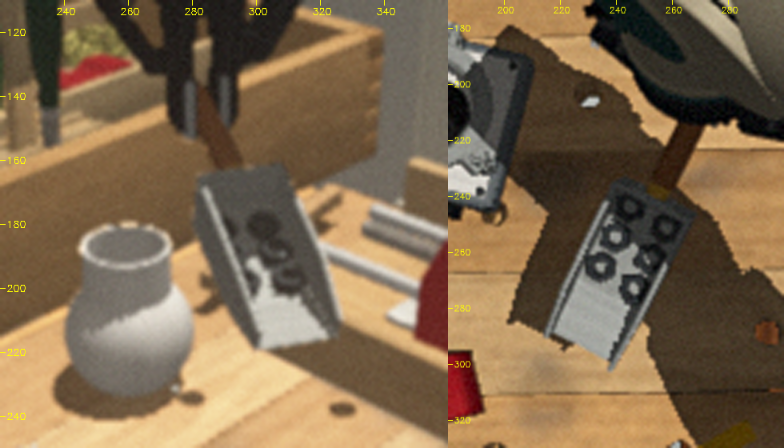

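Emit:
jog_arm(plan=[[0, -0.002, -0.004, 0, 0.03], [0, -0.007, -0.012, 0, 0.08], [0, -0.015, -0.025, 0, 0.14], [0, -0.026, -0.043, 0, 0.2], [0, -0.039, -0.064, 0, 0.26], [0, -0.052, -0.086, 0, 0.32], [0, -0.064, -0.106, 0, 0.38], [0, -0.072, -0.119, 0, 0.44]])

```text
clock: 21.58
position: [0.5031, 0.0766, 0.2534]
orientation: [-0.006, 0.456, 0.89, -0.004]
ft_force: [0.2, -0.0, -2.4]
width: 0.0123
```

Emit:
jog_arm(plan=[[0, 0, 0, 0, 0.06], [0, 0, 0, 0, 0.13], [0, 0, 0, 0, 0.2], [0, 0, 0, 0, 0.27], [0, 0, 0, 0, 0.34], [0, 0, 0, 0, 0.41], [0, 0, 0, 0, 0.48], [0, 0, 0, 0, 0.55]])

```text
clock: 22.25
position: [0.5034, 0.0805, 0.2539]
orientation: [-0.005, 0.68, 0.733, -0.004]
ft_force: [0.8, 0.8, -1.2]
width: 0.0125
```

Emit:
jog_arm(plan=[[0, 0, 0, 0, 0.07], [0, 0, 0, 0, 0.14], [0, 0, 0, 0, 0.21], [0, 0, 0, 0, 0.28], [0, 0, 0, 0, 0.35], [0, 0, 0, 0, 0.42], [0, 0, 0, 0, 0.49], [0, 0, 0, 0, 0.56]])

```text
clock: 22.92
position: [0.5033, 0.0805, 0.2538]
orientation: [-0.004, 0.856, 0.517, -0.005]
ft_force: [0.6, -0.3, -1.5]
width: 0.0125
```

Emit:
jog_arm(plan=[[0, 0, 0, 0, 0.07], [0, 0, 0, 0, 0.14], [0, 0, 0, 0, 0.2], [0, 0, 0, 0, 0.25], [0, 0, 0, 0, 0.26], [0, 0, 0, 0, 0.26]])

```text
clock: 23.42
position: [0.5034, 0.0808, 0.254]
orientation: [-0.003, 0.915, 0.404, -0.006]
ft_force: [0.8, -0.6, -1.8]
width: 0.0122
```

```bash
cat >> h.py <<'E'
M=np.array([.6055,.1865])
def look(n,ps=(10,20,30),box=(200,90,360,250)):
    s=st(); c=optics.read_camera("scene");t=optics.read_camera("top")
    p,R,s=axes(); h=np.arctan2(R[1,0],R[0,0]); f=np.array([np.cos(h),np.sin(h)]); d=M-p[:2]
    print("head",np.degrees(h),"along",d@f,"right",d@[f[1],-f[0]])
    gp=p-R[:,2]*.002
    for a in ps:
        q=scoop_pts(gp,h,np.radians(a)); print(a,[[tuple(np.round(proj(k,q[n2])[0],0).astype(int).tolist()) for n2 in ("lipL","lipR","backL","backR")] for k in (c,t)])
    crop(c,*box,4,n+"a"); crop(t,220,100,330,240,4,n+"b")
    a=cv2.imread(f"pics/{n}a.png");b=cv2.imread(f"pics/{n}b.png");H=448
    r=lambda i:cv2.resize(i,None,fx=H/i.shape[0],fy=H/i.shape[0]); cv2.imwrite(f"pics/{n}.png",np.hstack([r(a),r(b)])[:, :800])
E
python3 -c "
from h import *
look('y1')"
```

```text
t 23.42 p [0.5034 0.0808 0.254 ] q [-0.0028  0.9147  0.4041 -0.0057] w 0.0122 F [ 0.8491 -0.5635 -1.8353] T [-0.0761  0.134   0.0285] j [-0.0915  0.4309 -0.1702  1.8823  0.0895  0.8481 -1.0453]
head 47.73231614882445 along 0.14669108543321854 right 0.0043576323692202205
10 [[(249, 151), (249, 142), (295, 130), (293, 122)], [(272, 155), (289, 136), (314, 185), (334, 163)]]
20 [[(254, 163), (254, 154), (296, 135), (293, 127)], [(276, 163), (293, 145), (314, 187), (333, 166)]]
30 [[(262, 174), (261, 164), (297, 141), (295, 132)], [(282, 172), (298, 154), (315, 190), (334, 169)]]
```

View pics/y1.png

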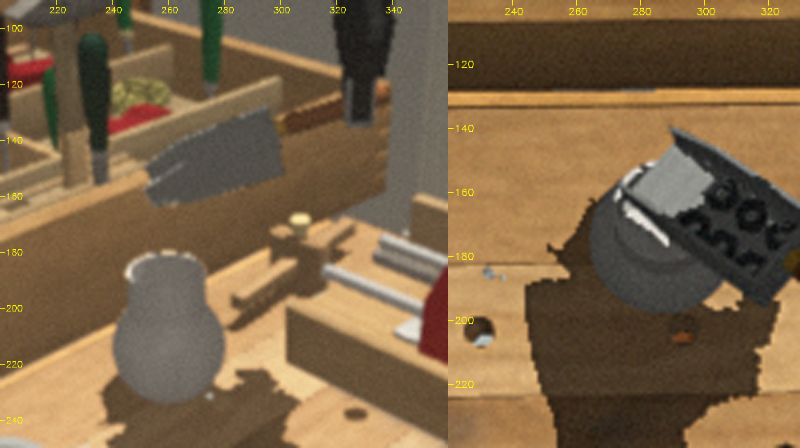

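Emit:
jog_arm(plan=[[0, 0.001, 0.001, 0.005, 0], [0, 0.002, 0.002, 0.015, 0], [0, 0.004, 0.003, 0.025, 0], [0, 0.005, 0.004, 0.031, 0], [0, 0.005, 0.004, 0.033, 0], [0, 0.005, 0.004, 0.033, 0]])

```text
clock: 24.02
position: [0.5094, 0.0819, 0.2203]
orientation: [-0.003, 0.915, 0.405, -0.006]
ft_force: [0.4, 0.6, -2.0]
width: 0.0123
```

Emit:
jog_arm(plan=[[15, 0, 0, 0, 0], [17, 0, 0, 0, 0], [17.4, 0, 0, 0, 0], [17.7, 0, 0, 0, 0], [0, 0, 0, 0, 0], [0, 0, 0, 0, 0]])

```text
clock: 24.52
position: [0.51, 0.0821, 0.2217]
orientation: [-0.003, 0.915, 0.404, -0.005]
ft_force: [-0.0, 0.6, -2.1]
width: 0.0125
```

```bash
python3 -c "
from h import *
look('y2',(20,30,40))"
```

```text
t 24.52 p [0.51   0.0821 0.2217] q [-0.0026  0.9145  0.4045 -0.0048] w 0.0125 F [-0.0424  0.5733 -2.1307] T [-0.1635  0.0979 -0.053 ] j [-0.0981  0.4816 -0.1637  1.9044  0.1031  0.774  -1.0561]
head 47.71476714809777 along 0.14156000302959557 right 0.0004021808349056276
20 [[(253, 176), (253, 167), (293, 150), (291, 141)], [(275, 164), (292, 147), (312, 188), (331, 167)]]
30 [[(260, 186), (260, 177), (294, 155), (292, 145)], [(281, 173), (297, 156), (313, 191), (332, 170)]]
40 [[(269, 195), (268, 185), (297, 159), (295, 150)], [(289, 182), (304, 165), (315, 194), (333, 174)]]
```

View pics/y2.png

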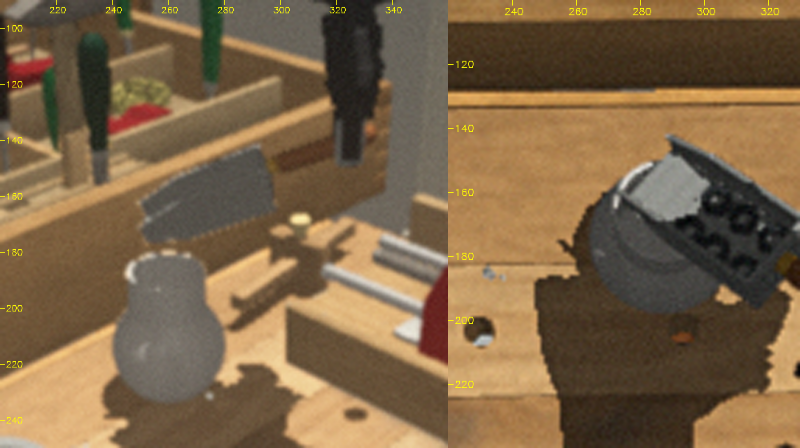

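Emit:
jog_arm(plan=[[17, 0, 0, 0, 0], [17.6, 0, 0, 0, 0], [17.8, 0, 0, 0, 0], [17.8, 0, 0, 0, 0], [0, 0, 0, 0, 0], [0, 0, 0, 0, 0]])

```text
clock: 25.12
position: [0.5099, 0.082, 0.2214]
orientation: [-0.003, 0.915, 0.404, -0.005]
ft_force: [0.3, -0.2, -1.9]
width: 0.0121
```

```bash
python3 -c "
from h import *
look('y3',(20,30,40))"
```

```text
t 25.12 p [0.5099 0.082  0.2214] q [-0.0027  0.9145  0.4045 -0.005 ] w 0.0121 F [ 0.32   -0.1686 -1.9095] T [-0.1953  0.0637 -0.0123] j [-0.0982  0.482  -0.1637  1.9046  0.1031  0.774  -1.0561]
head 47.71778109931375 along 0.14155364329528433 right 0.00044187127683820057
20 [[(253, 176), (253, 167), (293, 150), (291, 141)], [(275, 164), (292, 147), (312, 188), (331, 167)]]
30 [[(260, 186), (260, 177), (294, 155), (292, 145)], [(281, 173), (297, 156), (313, 191), (332, 170)]]
40 [[(269, 195), (268, 185), (297, 159), (295, 150)], [(289, 182), (304, 165), (315, 194), (333, 174)]]
```

View pics/y3.png

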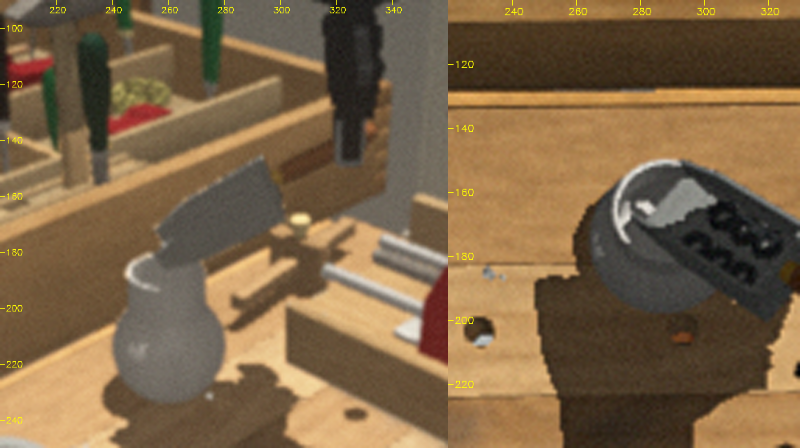

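Emit:
jog_arm(plan=[[0, 0, 0, 0, 0], [0, 0, 0, 0, 0], [0, 0, 0, 0, 0]])

```text
clock: 25.47
position: [0.5099, 0.0821, 0.2215]
orientation: [-0.003, 0.915, 0.404, -0.005]
ft_force: [0.4, 0.9, -1.4]
width: 0.0125
```

```bash
python3 -c "
from h import *
look('y4',(25,30,35))
w=optics.read_camera('wrist'); cv2.imwrite('pics/y4w.png',w['pixels'][:,:,::-1])"
```

```text
t 25.47 p [0.5099 0.0821 0.2215] q [-0.0027  0.9145  0.4045 -0.005 ] w 0.0125 F [ 0.411   0.9429 -1.3583] T [-0.1314  0.1612 -0.0085] j [-0.0982  0.482  -0.1637  1.9045  0.1031  0.774  -1.0561]
head 47.71559536955486 along 0.14157575654171267 right 0.00043418139693868923
25 [[(256, 181), (256, 172), (293, 152), (292, 143)], [(278, 169), (294, 151), (312, 189), (331, 169)]]
30 [[(260, 186), (260, 177), (294, 155), (292, 145)], [(281, 173), (297, 156), (313, 191), (332, 170)]]
35 [[(264, 191), (264, 181), (296, 157), (294, 148)], [(285, 178), (300, 160), (314, 192), (332, 172)]]
```

View pics/y4.png

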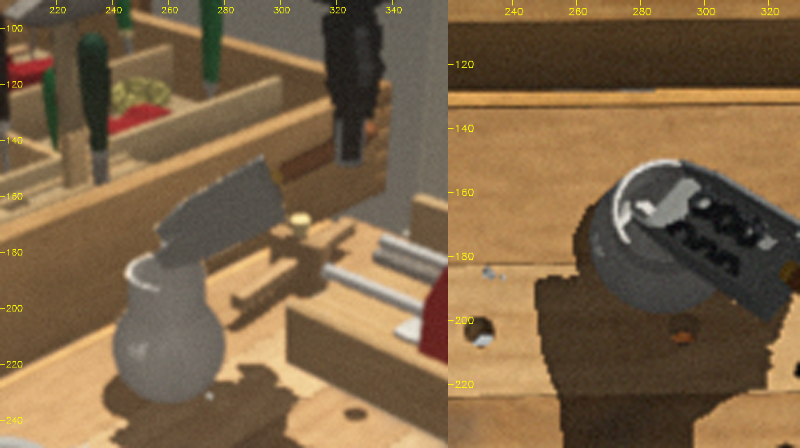

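View pics/y4w.png

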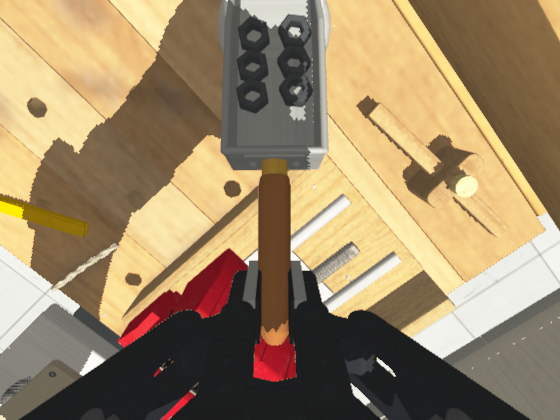

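Emit:
jog_arm(plan=[[0, 0.001, 0, -0.002, 0], [0, 0.004, 0, -0.006, 0], [0, 0.008, 0, -0.011, 0], [0, 0.011, 0, -0.015, 0], [0, 0.013, 0, -0.018, 0], [0, 0.014, 0, -0.019, 0], [0, 0.014, 0, -0.019, 0]])

```text
clock: 26.2
position: [0.52, 0.0928, 0.2408]
orientation: [-0.003, 0.914, 0.405, -0.004]
ft_force: [-0.8, -1.3, -2.0]
width: 0.0124
```

Emit:
jog_arm(plan=[[17, 0, 0, 0, 0], [17.6, 0, 0, 0, 0], [17.8, 0, 0, 0, 0], [17.8, 0, 0, 0, 0], [0, 0, 0, 0, 0], [0, 0, 0, 0, 0], [0, 0, 0, 0, 0]])

```text
clock: 26.78
position: [0.5195, 0.0924, 0.2404]
orientation: [-0.003, 0.915, 0.404, -0.005]
ft_force: [-0.1, -0.2, -1.2]
width: 0.0124
```

```bash
python3 -c "
from h import *
look('y5',(30,40,50))
w=optics.read_camera('wrist'); cv2.imwrite('pics/y5w.png',w['pixels'][:,:,::-1])"
```

```text
t 26.78 p [0.5195 0.0924 0.2404] q [-0.0027  0.9145  0.4044 -0.005 ] w 0.0124 F [-0.0739 -0.1832 -1.2341] T [-0.1425  0.128  -0.0365] j [-0.1119  0.472  -0.1668  1.8543  0.0969  0.834  -1.0647]
head 47.7160373539814 along 0.12743437607130928 right 0.0002701166521118144
30 [[(253, 179), (253, 169), (288, 146), (286, 138)], [(276, 166), (292, 148), (308, 183), (327, 162)]]
40 [[(262, 188), (262, 178), (290, 151), (289, 142)], [(283, 175), (299, 158), (310, 187), (328, 166)]]
50 [[(273, 195), (272, 185), (294, 155), (292, 146)], [(292, 185), (308, 168), (312, 190), (331, 170)]]
```

View pics/y5.png

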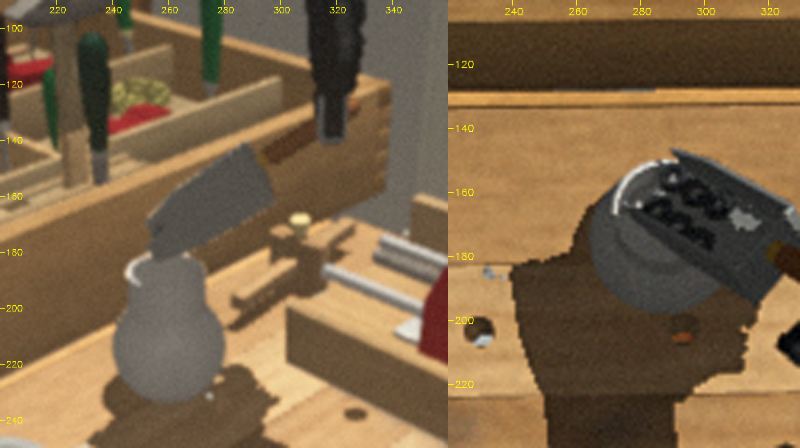

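View pics/y5w.png

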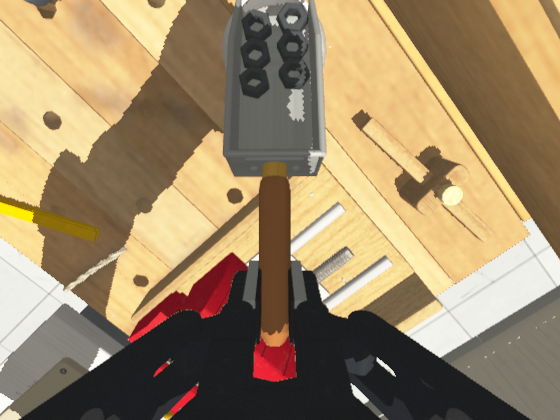

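Emit:
jog_arm(plan=[[0, 0, 0, 0.003, 0], [0, -0.002, 0, 0.006, 0], [0, -0.003, 0, 0.007, 0], [0, -0.003, 0, 0.007, 0], [0, -0.003, 0, 0.007, 0]])

```text
clock: 27.35
position: [0.5173, 0.09, 0.2332]
orientation: [-0.003, 0.915, 0.404, -0.005]
ft_force: [0.4, 0.0, -2.2]
width: 0.0128
```

```bash
python3 -c "
from h import *
look('y6',(30,35,40))
w=optics.read_camera('wrist'); cv2.imwrite('pics/y6w.png',w['pixels'][:250,100:450,::-1])"
```

```text
t 27.35 p [0.5173 0.09   0.2332] q [-0.0027  0.9146  0.4043 -0.0051] w 0.0128 F [ 0.3518  0.0031 -2.1577] T [-0.1381  0.0931 -0.0227] j [-0.1093  0.4778 -0.1655  1.8689  0.0992  0.814  -1.0639]
head 47.71160292366212 along 0.1304239442405609 right 0.00026625196997355884
30 [[(255, 181), (255, 172), (289, 150), (287, 141)], [(277, 168), (293, 150), (309, 185), (327, 164)]]
35 [[(259, 186), (259, 177), (290, 152), (289, 143)], [(281, 172), (296, 155), (310, 187), (328, 166)]]
40 [[(264, 190), (263, 181), (292, 154), (290, 145)], [(284, 177), (300, 160), (311, 189), (329, 168)]]
```

View pics/y6.png

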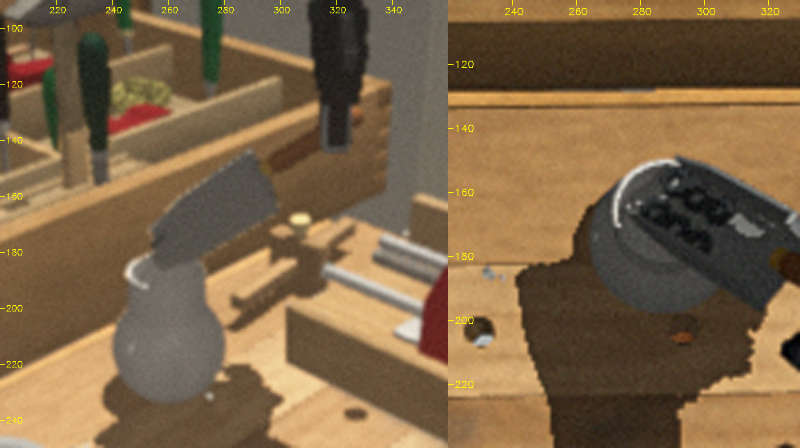

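View pics/y6w.png

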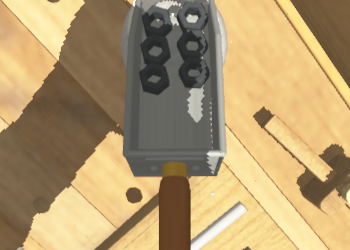

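Emit:
jog_arm(plan=[[0, 0.001, 0, -0.002, 0], [0, 0.003, 0, -0.005, 0], [0, 0.006, 0, -0.008, 0], [0, 0.008, 0, -0.01, 0], [0, 0.008, 0, -0.011, 0], [0, 0.008, 0, -0.011, 0]])

```text
clock: 28.0
position: [0.5233, 0.0964, 0.2447]
orientation: [-0.003, 0.914, 0.405, -0.005]
ft_force: [1.1, 0.3, -2.1]
width: 0.0124
```

Emit:
jog_arm(plan=[[17, 0, 0, 0, 0], [17.6, 0, 0, 0, 0], [17.8, 0, 0, 0, 0], [17.9, 0, 0, 0, 0], [0, 0, 0, 0, 0], [0, 0, 0, 0, 0], [0, 0, 0, 0, 0]])

```text
clock: 28.58
position: [0.523, 0.0961, 0.2444]
orientation: [-0.003, 0.915, 0.404, -0.005]
ft_force: [-0.2, 0.2, -1.7]
width: 0.0123
```

```bash
python3 -c "
from h import *
look('y7',(35,40,45))
w=optics.read_camera('wrist'); cv2.imwrite('pics/y7w.png',w['pixels'][:250,100:450,::-1])"
```

```text
t 28.58 p [0.523  0.0961 0.2444] q [-0.0027  0.9146  0.4044 -0.0049] w 0.0123 F [-0.1622  0.2486 -1.6826] T [-0.1236  0.066  -0.0002] j [-0.1172  0.4725 -0.1672  1.8392  0.0959  0.8484 -1.0688]
head 47.71608366888713 along 0.12236586641495836 right 0.00022144593247441676
35 [[(255, 182), (255, 172), (287, 147), (285, 138)], [(277, 168), (293, 151), (307, 182), (325, 161)]]
40 [[(260, 186), (260, 177), (288, 150), (286, 141)], [(281, 173), (297, 156), (308, 184), (326, 163)]]
45 [[(265, 190), (265, 180), (290, 152), (288, 143)], [(286, 178), (301, 161), (309, 186), (328, 165)]]
```

View pics/y7.png

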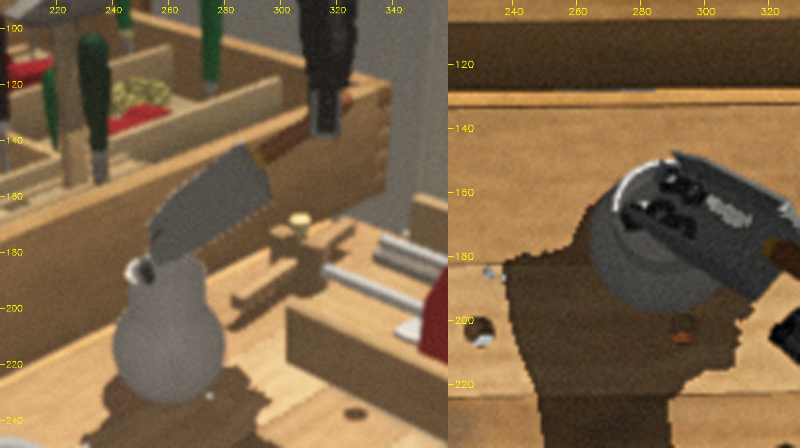

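View pics/y7w.png

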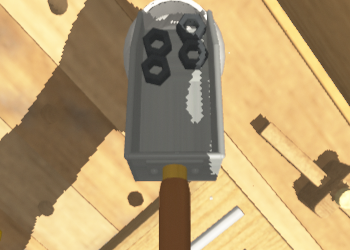

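Emit:
jog_arm(plan=[[0, 0, 0, 0, 0], [0, 0, 0, 0, 0], [0, 0, 0, 0, 0], [0, 0, 0, 0, 0], [0, 0, 0, 0, 0], [0, 0, 0, 0, 0]])

```text
clock: 29.23
position: [0.5229, 0.0961, 0.2444]
orientation: [-0.003, 0.915, 0.404, -0.005]
ft_force: [-0.3, -0.1, -0.7]
width: 0.0124
```

```bash
python3 -c "
from h import *
look('y8',(35,40,45))
w=optics.read_camera('wrist'); cv2.imwrite('pics/y8w.png',w['pixels'][:250,100:450,::-1])"
```

```text
t 29.23 p [0.5229 0.0961 0.2444] q [-0.0027  0.9145  0.4045 -0.005 ] w 0.0124 F [-0.2997 -0.1196 -0.7199] T [-0.1186  0.0694  0.0123] j [-0.1173  0.4725 -0.1672  1.8393  0.096   0.8485 -1.0688]
head 47.717140634109775 along 0.12241312059760194 right 0.00026807913438040655
35 [[(255, 182), (255, 173), (287, 147), (285, 138)], [(277, 168), (293, 151), (307, 182), (325, 161)]]
40 [[(260, 186), (260, 177), (288, 150), (286, 141)], [(281, 173), (297, 156), (308, 184), (326, 163)]]
45 [[(265, 190), (265, 180), (290, 152), (288, 143)], [(286, 178), (301, 161), (309, 186), (328, 165)]]
```

View pics/y8.png

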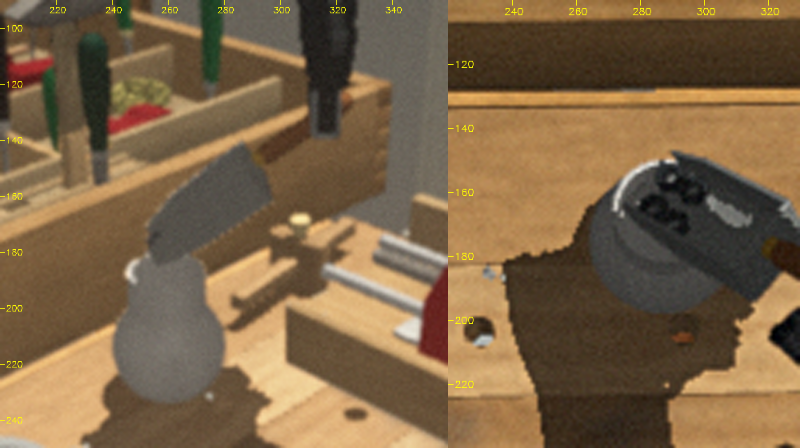

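Emit:
jog_arm(plan=[[0, 0.001, 0, -0.001, 0], [0, 0.003, 0, -0.003, 0], [0, 0.005, 0, -0.005, 0], [0, 0.006, 0, -0.007, 0], [0, 0.006, 0, -0.007, 0]])

```text
clock: 29.8
position: [0.5276, 0.101, 0.2519]
orientation: [-0.003, 0.914, 0.405, -0.004]
ft_force: [-0.6, 0.4, -1.0]
width: 0.0122
```

Emit:
jog_arm(plan=[[17, 0, 0, 0, 0], [17.7, 0, 0, 0, 0], [17.9, 0, 0, 0, 0], [18.0, 0, 0, 0, 0], [0, 0, 0, 0, 0], [0, 0, 0, 0, 0], [0, 0, 0, 0, 0], [0, 0, 0, 0, 0]])

```text
clock: 30.47
position: [0.5271, 0.1005, 0.2513]
orientation: [-0.003, 0.915, 0.404, -0.005]
ft_force: [-0.3, 0.1, -1.2]
width: 0.0128
```

```bash
cat >> h.py <<'E'
def ascii(im,x0,y0,x1,y1,sx,sy):
    g=cv2.cvtColor(im[y0:y1,x0:x1],cv2.COLOR_RGB2GRAY); g=cv2.resize(g,((x1-x0)//sx,(y1-y0)//sy),interpolation=cv2.INTER_AREA)
    ch="@%#*+=-:. "
    for r,row in enumerate(g): print(f"{y0+r*sy:4d} "+"".join(ch[min(9,int(v)*10//256)] for v in row))
def wpitch(w=None):
    # brass rows along handle column, and model rows
    w=w or optics.read_camera("wrist"); im=w["pixels"].astype(int)
    col=im[100:260,270:278].mean(1); sat=col[:,0]-col[:,2]
    rows=np.where(sat>25)[0]; r0=100+(rows[0] if len(rows) else -1)
    p,R,s=axes(); h=np.arctan2(R[1,0],R[0,0]); gp=p-R[:,2]*.002
    f=np.array([np.cos(h),np.sin(h),0]);u=np.array([0,0,1.]);gx=-.124
    out=[]
    for a in range(0,91,5):
        t=np.radians(a);X=f*np.cos(t)-u*np.sin(t);Z=u*np.cos(t)+f*np.sin(t)
        out.append((a,round(float(proj(w,gp+X*(-.057-gx)+Z*(.008))[0,1]))))
    print("brass start row",r0,"model",out); return w
E
python3 - <<'E'
from h import *
w=wpitch(); cv2.imwrite("pics/z1w.png",w["pixels"][:,:,::-1])
y=cv2.imread("pics/y5w.png")[:,:,::-1].astype(int); sat=(y[100:260,270:278].mean(1)); print("y5 (34deg)",100+np.where(sat[:,0]-sat[:,2]>25)[0][0])
y=cv2.imread("pics/y4w.png")[:,:,::-1].astype(int); sat=(y[100:260,270:278].mean(1)); print("y4 (30)",100+np.where(sat[:,0]-sat[:,2]>25)[0][0])
y=cv2.imread("pics/w3.png")[:,:,::-1].astype(int); sat=(y[100:260,270:278].mean(1)); print("w3 (4)",100+np.where(sat[:,0]-sat[:,2]>25)[0][0])
ascii(w["pixels"],200,0,350,200,2,4)
st()
E
```

```text
brass start row 164 model [(0, 157), (5, 154), (10, 151), (15, 151), (20, 151), (25, 153), (30, 155), (35, 159), (40, 163), (45, 168), (50, 173), (55, 179), (60, 185), (65, 191), (70, 198), (75, 205), (80, 212), (85, 220), (90, 227)]
y5 (34deg) 161
y4 (30) 158
w3 (4) 156
   0 *+++********+=-:...::.....................................:...............:
   4 **++++**********==:.......................................::::::........::.
   8 ****++++***********==::....:-::.          ...:.......:-:....:........::::::
  12 +****++++**************=-=-.   ..::::::::.    .::....===:............:::::.
  16 +++****+++*************+==-=:-=-----========-:  :-::.===-...........::::::.
  20 +++++*****************==+*####*++++=============-==::++=-:..........:::....
  24 ++++++******++********+*#%%%%%%%%#*+++++++=+++++++=  **==-............:....
  28 +++++++*****++++*****##%%%%%%%%%%%#*******+-:-::::-==**+=-.................
  32 +++++++++******+*****#%%%%#****#%%%#********+*=:..:+***+==:................
  36 +++++++++*****++******#%%#*****#%%%%*******####*++=+****==-................
  40 +++++++++++++
[... 2715 characters left out ...]
*+=-.:-.............
 176 ...............:-*****************************************-...--...........
 180 .................:------------=#############+++----:::::::......-:...  ....
 184 ...................:..........*#############*-:::................:=:..   ..
 188 .............................:##############*::....................--...  .
 192 ................:--:.........=###############-:::....................--.   
 196 ..............-******-...::::=###############-.........................-:. 
t 30.52 p [0.527  0.1005 0.2513] q [-0.0027  0.9145  0.4045 -0.005 ] w 0.0123 F [ 1.2793 -0.7184 -1.7575] T [-0.1138  0.0641 -0.0151] j [-0.1233  0.4707 -0.1681  1.8184  0.0942  0.8712 -1.0729]
```

Emit:
jog_arm(plan=[[17.5, 0, 0, 0, 0], [17.9, 0, 0, 0, 0], [18.0, 0, 0, 0, 0], [18.1, 0, 0, 0, 0], [0, 0, 0, 0, 0], [0, 0, 0, 0, 0], [0, 0, 0, 0, 0], [0, 0, 0, 0, 0]])

```text
clock: 31.18
position: [0.5271, 0.1005, 0.2513]
orientation: [-0.003, 0.915, 0.404, -0.005]
ft_force: [-0.1, 0.6, -1.8]
width: 0.0123
```

```bash
python3 - <<'E'
from h import *
w=wpitch(); 
ascii(w["pixels"],226,0,326,120,2,4)
E
```

```text
brass start row 165 model [(0, 157), (5, 154), (10, 151), (15, 151), (20, 151), (25, 153), (30, 155), (35, 159), (40, 163), (45, 168), (50, 173), (55, 179), (60, 185), (65, 191), (70, 198), (75, 205), (80, 212), (85, 220), (90, 227)]
   0 =-:...::.....................................::...
   4 ***=-:.......................................:::::
   8 ******==::....:-::.          ...:..............::.
  12 **********=-=-.   ..:::::::..    .::..............
  16 **********+==-=:==-----========-:   :-:.=-:.......
  20 *********==+++++++==+++===========-:-=:-+=-:......
  24 +********++++++**####%%%#%#++=====+++-  *==-......
  28 ++********++++*%%%%%%%%%%%%###*+++++++=.*+=-......
  32 *++++*****++++*#############%%%###****++**==-.....
  36 *+++***********************#%%%%%%%#******+==:....
  40 ++++**********************#%%%%%%%###*****+==::...
  44 +++*********#%%#####******%%%%#*****#***#**==-::..
  48 +++*******#%%%%%%%%%#*****#%%%###**#**#%***+--:::.
  52 +++*****#%%%%%%%%%%%%#*****#%%%%%%%#**#****+--:::.
  56 ++******#%%%%*****#%%%******#%%%%%%#*+*+***+--:.:.
  60 ++*******#%%#****##%%%#**********=-=--*****+--:.:.
  64 ++********%%%%%%%%%%%#**********+-:::-******---.:.
  68 ++********#%%%%%%%%%************+-...-******=--.:.
  72 ++*************####************+-...:-******=--.:.
  76 ++*****************************+-::::-******=--:..
  80 ++****************************+:.....-******=--:.:
  84 +*****************************+::::::-******=--:.:
  88 +****************************+=:::-:=*******+--:..
  92 +****************************+-:::-:-+******+--:..
  96 +***************************+=::::-:-+******+---..
 100 *****************************=::::-:-+******+---..
 104 ******************************=:::-:-+***+***---..
 108 ******************************+:::-:-+***+***=--:.
 112 *******************************=::-::=***=***=--:.
 116 ********************************+----+***+***=--:.
```

Emit:
jog_arm(plan=[[17.5, 0, 0, 0, 0], [18.0, 0, 0, 0, 0], [18.2, 0, 0, 0, 0], [18.3, 0, 0, 0, 0], [0, 0, 0, 0, 0], [0, 0, 0, 0, 0], [0, 0, 0, 0, 0], [0, 0, 0, 0, 0]])

```text
clock: 31.9
position: [0.5271, 0.1005, 0.2513]
orientation: [-0.003, 0.915, 0.404, -0.005]
ft_force: [0.4, 1.1, -2.3]
width: 0.0124
```

```bash
python3 - <<'E'
from h import *
w=wpitch(); 
ascii(w["pixels"],226,0,326,120,2,4)
E
```

```text
brass start row 171 model [(0, 157), (5, 154), (10, 151), (15, 151), (20, 151), (25, 153), (30, 155), (35, 159), (40, 163), (45, 168), (50, 173), (55, 179), (60, 185), (65, 191), (70, 198), (75, 205), (80, 212), (85, 220), (90, 227)]
   0 =-:...::.....................................:....
   4 ***=-:.........................:.............:::::
   8 ******==::....:-::.          ..::..............:..
  12 **********=-=-.   ..:::::::..    .::..............
  16 **********++=--:-=-----========-.   .::...........
  20 ********+==+++++++==+=============-.  .-:.........
  24 +*****+==+++++++++**+++==::-=========.  :-:.......
  28 +++*++==+++++++++*%%%##*+:...:=+++++++-  .::......
  32 *++++==+++++++++*%%%%%%%*=--=-=*+++++++=  .::.....
  36 *+++==++++++++++*%%%%%%%%+*+**#**+++++++=  .::....
  40 ++++=+++++++++===+#%%%%%%*+*+*#*+*+++++++-  .::...
  44 +++==+++++++=====+*%%##*-***+###**#*++++++.  .::..
  48 +++==+++**+====*##%%%#==-+#**##*=+##==++=+:  ..::.
  52 +++=+++***+==*%%%%%%#+====+#%##*+*#+==++=+=  ..::.
  56 +++=+++***+==#%%%#*+======+#%%%#*#+===+*+==  ...:.
  60 +++==+*****+*+***+========##*+-+**====**+=-  ...:.
  64 ++++=+************************=:::::=****+=.  ..:.
  68 ++++=************************+-:::::-****+=-  ..:.
  72 +++++***********************+-::::::-*****=-. ..:.
  76 ++++************************+-::::::+*****=-:..::.
  80 ++++***********************+-:::::::+*****=--..:.:
  84 ++++***********************+-:::::::+*****+--.:..:
  88 ++++***********************=::::::::+*****+--:....
  92 +++************************=::::::::+*****+=-:....
  96 ++**************************=:::::::+******=-:....
 100 +++*************************=::::::-+******=--....
 104 ++***************************+-::::=*******=--....
 108 ******************************+----+*******=--::..
 112 ++****************************+----=*******+--:...
 116 ++*****************************+----+******+--:...
```

Emit:
jog_arm(plan=[[0, 0, 0, -0.01, 0], [0, 0, 0, -0.03, 0], [0, 0, 0, -0.06, 0], [0, 0, 0, -0.08, 0], [0, 0, 0, -0.08, 0], [0, 0, 0, -0.08, 0]])

```text
clock: 32.45
position: [0.5286, 0.1006, 0.3329]
orientation: [-0.002, 0.915, 0.404, -0.003]
ft_force: [0.3, -0.1, -1.2]
width: 0.0123
```

```bash
python3 - <<'E'
from h import *
w=wpitch(); 
ascii(w["pixels"],200,0,350,176,2,4)
st()
E
```

```text
brass start row 171 model [(0, 159), (5, 155), (10, 153), (15, 152), (20, 153), (25, 154), (30, 157), (35, 160), (40, 164), (45, 169), (50, 174), (55, 179), (60, 186), (65, 192), (70, 199), (75, 206), (80, 213), (85, 220), (90, 228)]
   0 +**********+=:.............::..:::::.....:::...:::::::...::::=-...:=*******
   4 *++***********+=-:..........:::..::::...::.::...:::::::...::::-=:...-******
   8 *-::*************+=::.........:.....:::::.......::::::.::::::::-=:...:+****
  12 *=--++***************=:...............:::.......:::::...:::::::::=-....-***
  16 ***+-:*****************+=-.::............::......::::...:::::::.::-=:...:+*
  20 ***+-+***+****************+**+=-:........::::.......:::::::::::...::=-....=
  24 *********++*********************+-:..:....:::........:::::::::::::::::=:...
  28 ++********************************+=----::::::..:..::::::::::::::::::::=-..
  32 +++++************************++++++++==:-=--:::::.........::::::::::::::-=:
  36 *+++++********************+++===++++++=.   ::---:............:::::::::::::=
  40 **++++++***************++++=++++++++++=====+: .:--:
[... 2190 characters left out ...]
***+=-:...::........:
 152 ............::********************************************=--.....::.......
 156 .............-********************************************=--.......::.....
 160 .............-****************************************+----:-........::..::
 164 .............:+***************************************=:..::...........::..
 168 :::...........:****************************************=:::::............:.
 172 .:::...........=***************************************+:::.:-:...........:
t 32.5 p [0.5277 0.1004 0.3315] q [-0.0026  0.9145  0.4045 -0.0049] w 0.0126 F [-0.4569 -0.8887 -1.8395] T [-0.0745  0.0147  0.0572] j [-0.1146  0.3869 -0.1763  1.7064  0.0713  1.0652 -1.0515]
```

Emit:
jog_arm(plan=[[0, 0.006, -0.01, 0, -0.08], [0, 0.015, -0.022, 0, -0.19], [0, 0.025, -0.037, 0, -0.3], [0, 0.035, -0.052, 0, -0.41], [0, 0.045, -0.067, 0, -0.52], [0, 0.055, -0.082, 0, -0.63], [0, 0.063, -0.095, 0, -0.74], [0, 0.069, -0.103, 0, -0.85]])

```text
clock: 33.17
position: [0.4965, 0.2224, 0.3304]
orientation: [-0.006, 0.664, 0.748, -0.005]
ft_force: [-0.3, -0.2, -0.7]
width: 0.0129
```

Emit:
jog_arm(plan=[[0, 0, 0, 0.02, -0.12], [0, 0, 0, 0.04, -0.24], [0, 0, 0, 0.06, -0.36], [0, 0, 0, 0.08, -0.48], [0, 0, 0, 0.1, -0.6], [0, 0, 0, 0.12, -0.72], [0, 0, 0, 0.14, -0.84], [0, 0, 0, 0.15, -0.92]])

```text
clock: 33.83
position: [0.4944, 0.2196, 0.1782]
orientation: [-0.008, 0.263, 0.965, -0.003]
ft_force: [-0.2, -0.1, -0.6]
width: 0.0125
```

Emit:
jog_arm(plan=[[0, 0, 0, 0.015, -0.04], [0, 0, 0, 0.028, -0.04], [0, 0, 0, 0.032, -0.04], [0, 0, 0, 0.032, -0.04]])

```text
clock: 34.17
position: [0.4948, 0.2202, 0.1479]
orientation: [-0.007, 0.247, 0.969, -0.002]
ft_force: [-0.7, 0.1, -0.8]
width: 0.0128
```

```bash
python3 - <<'E'
from h import *
s=st(); w=wpitch()
c=optics.read_camera("scene"); t=optics.read_camera("top"); cv2.imwrite("pics/z2s.png",c["pixels"][:,:,::-1]); cv2.imwrite("pics/z2t.png",t["pixels"][:,:,::-1])
print("flask interior (top)"); ascii(t["pixels"],262,146,318,202,1,2)
E
```

```text
t 34.17 p [0.4948 0.2202 0.1479] q [-0.0073  0.2468  0.969  -0.0022] w 0.0128 F [-0.6914  0.1181 -0.7847] T [-0.092  -0.1254  0.0171] j [-0.1095  0.673  -0.552   1.8943  0.5005  0.7294  0.122 ]
brass start row 171 model [(0, 152), (5, 149), (10, 147), (15, 147), (20, 148), (25, 150), (30, 153), (35, 157), (40, 161), (45, 166), (50, 172), (55, 177), (60, 184), (65, 190), (70, 197), (75, 205), (80, 212), (85, 220), (90, 227)]
flask interior (top)
 146 ====++*****++++++*+***+***+*****************************
 148 =-==********+++*++******+*+*+*+****+*****+**************
 150 ==**********+++++***+**++**++**+*+**+**+**+**+*+***+****
 152 #***********+++*+++++**+****+*+**+*+*+*+**+**+**+*******
 154 ***********+*+*++**++***+*+*++**++*+*+**++++*+*****+**+*
 156 *******++**++****+++**+***++*+*++*+++*++*+*++*+*+*++****
 158 ***+*******+**+*****++*+***+*++++***+++*+***++***+**+*++
 160 ++*****+****++*+*****++***+****+*+++++++++*++*+++*++***+
 162 +++++**********+**+*+***+****+*****+*+***+++**++*++**+++
 164 ++++*******************+*****+******+**+*+***+*****+*+**
 166 +++***********************
[... 384 characters left out ...]
******************
 180 =------=+***********************************************
 182 #*=------***********************************************
 184 +#%#+=---=**********************************************
 186 ---+###+=-=*********************************************
 188 ------=*##+*#*******#***********************************
 190 =--------=*%%###****************************************
 192 #+=------:::=+####*###*#********************************
 194 %%%#+=--:::::-+#########*###*#**#***********************
 196 %%%%%##+=-::::-+#############**##*#*********************
 198 %%#%%%%%#*+--:::=################*#####*#***************
 200 ###%%%%%%%%#*=---=########################*##****#******
```

Emit:
jog_arm(plan=[[17.5, 0, 0, 0.01, 0], [17.8, -0.003, 0, 0.022, 0], [17.8, -0.008, 0, 0.036, 0], [17.8, -0.014, 0, 0.05, 0], [17.8, -0.019, 0, 0.064, 0], [17.8, -0.024, 0, 0.078, 0], [17.8, -0.028, 0, 0.09, 0], [17.8, -0.03, 0, 0.1, 0]], newtons=20)

```text
clock: 34.98
position: [0.5214, 0.2058, 0.0474]
orientation: [-0.006, 0.247, 0.969, -0.002]
ft_force: [1.9, -0.6, 2.2]
width: 0.0152
```

```bash
python3 - <<'E'
from h import *
s=st(); w=wpitch()
E
```

```text
t 34.98 p [0.5214 0.2058 0.0474] q [-0.0062  0.2472  0.9689 -0.0016] w 0.0152 F [ 1.8996 -0.6289  2.167 ] T [-0.0266 -0.1562 -0.0011] j [-0.1453  0.8379 -0.4387  1.8933  0.6228  0.5612  0.0718]
brass start row 159 model [(0, 149), (5, 146), (10, 145), (15, 144), (20, 145), (25, 148), (30, 151), (35, 154), (40, 159), (45, 164), (50, 169), (55, 175), (60, 181), (65, 188), (70, 195), (75, 202), (80, 210), (85, 217), (90, 225)]
```

Emit:
jog_arm(plan=[[17.9, -0.001, 0, 0.008, 0], [18, -0.001, 0, 0.015, 0], [18, -0.001, 0, 0.02, 0], [18, -0.001, 0, 0.02, 0], [22, -0.001, 0, 0.02, 0], [40, -0.001, 0, 0.02, 0], [60, -0.001, 0, 0.02, 0], [70, -0.001, 0, 0.02, 0]])

```text
clock: 35.7
position: [0.522, 0.2065, 0.0298]
orientation: [-0.005, 0.247, 0.969, -0.001]
ft_force: [0.2, -0.1, 0.0]
width: 0.0544
```

```bash
python3 - <<'E'
from h import *
s=st(); w=wpitch(); ascii(w["pixels"],170,60,380,360,3,6)
E
```

```text
t 35.7 p [0.522  0.2065 0.0298] q [-0.0054  0.2467  0.9691 -0.0007] w 0.0544 F [ 0.1721 -0.0763  0.0384] T [-0.0441  0.017  -0.0148] j [-0.1604  0.8645 -0.4151  1.8966  0.644   0.5257  0.0543]
brass start row 161 model [(0, 151), (5, 148), (10, 146), (15, 146), (20, 147), (25, 149), (30, 152), (35, 156), (40, 160), (45, 165), (50, 170), (55, 176), (60, 183), (65, 189), (70, 196), (75, 203), (80, 211), (85, 218), (90, 226)]
  60 ***********++*****+++++++++++++++++++++++++++++++= -+++: .++:.........
  66 ***+++++****+*****++++++++++++++++++++++++++++++++=++++. :+-..........
  72 **++++++****+*****+++++++++++++++++++++++++++++++++***=. :*=..........
  78 ***+++******+*****+++++++++++++++++++++++++++++++++***+-.:*-..........
  84 ************+******++++++++++++++++++++++++++++++++*****+=+:..........
  90 ************+******++++++++++++++++++++++++++++++++*****+**--:........
  96 ************+******++++++++++++++++++++++++++++++++*****+****+:-......
 102 ************+******+++++++++++++++++++++++++++++++*****++******+--....
 108 ************+******+++++++++++++++++++++++++++++++*****++***
[... 2426 characters left out ...]
@@@@%#***#%%%#++
 306 =*%%%%#*++%%@@@@+         ...*#########*.......--=++*%@@@@%#++##%%%%#*
 312 %%%%%%%%#*%%@@@%.       .:-==*#########*....:-=+-=+++*%@@@%%*#%%%%%%%%
 318 %%%%%%%%%%%%@@@=      .-+*****#########+:==+++++++++++#@@@%%%%%%%%%%%%
 324 %%%%%%%%%%%%@@#. ......********#######**++++++++++++++*%@%%%%%%%%%%%%%
 330 %%%%%%%%%%%%%%=........=*******+++****+++++++++++++++++#@%%%%%%%%%%%%%
 336 %%%%%%%%%%%%%#..........:=+***+-=-+++++++++++++++++++++*%%%%%%%%%%%%%%
 342 %%%%%%%%%%%%%-................:+=.-=++++++++++++++++++++#%%%%%%%%%%%%%
 348 %%%%%%%%%%%%#.........       .=++==+++++++++++++++++++++*%%%%%%%%%%%%%
 354 %%%%%%%%%%%%#..             -+++++++++++++++++++++++++++*%%%%%%%%%%%%%
```

Emit:
jog_arm(plan=[[100, 0, 0, -0.01, 0], [100, 0, 0, -0.04, 0], [100, 0, 0, -0.08, 0], [100, 0, 0, -0.12, 0], [100, 0, 0, -0.16, 0], [100, 0, 0, -0.2, 0], [100, 0, 0, -0.24, 0], [100, 0, 0, -0.26, 0]])

```text
clock: 36.42
position: [0.526, 0.2073, 0.2954]
orientation: [-0.003, 0.247, 0.969, 0.001]
ft_force: [0.8, 1.3, -0.4]
width: 0.0855
```

Emit:
jog_arm(plan=[[100, -0.03, 0, 0, 0], [100, -0.06, 0, 0, 0], [100, -0.09, 0, 0, 0], [100, -0.1, 0, 0, 0], [100, -0.1, 0, 0, 0]])

```text
clock: 36.83
position: [0.6147, 0.1554, 0.2883]
orientation: [-0.005, 0.249, 0.968, -0.001]
ft_force: [0.0, -0.1, -0.1]
width: 0.0852
```

```bash
python3 - <<'E'
from h import *
s=st(); w=optics.read_camera("wrist"); c=optics.read_camera("scene"); t=optics.read_camera("top")
for n,k in (("w",w),("s",c),("t",t)): cv2.imwrite(f"pics/z3{n}.png",k["pixels"][:,:,::-1])
uv=proj(w,[.6055,.1865,.113])[0]; print("mouth in wrist",uv, "foot", proj(w,[.6055,.1865,0.02])[0])
u,v=np.round(uv).astype(int)
ascii(w["pixels"],max(0,u-72),max(0,v-60),u+72,min(420,v+80),2,4)
E
```

```text
t 36.83 p [0.6147 0.1554 0.2883] q [-0.0051  0.2492  0.9684 -0.0012] w 0.0852 F [ 0.0493 -0.1421 -0.1254] T [-0.0113 -0.0316  0.0125] j [ 0.0754  0.6376 -0.636   1.4929  0.3921  1.1514  0.4368]
mouth in wrist [297.9598 171.0712] foot [293.0667 156.8244]
 111 ..........       .--+**++**************+++++++++++++***********+++******
 115  .......         .:---==+****+**+++++++++++++++++++********+++**********
 119 ......          .++++++-::=++++++++++++++++++++++++*********************
 123 .....       ....-*+*++++++++++++++++++++++++++++++++********************
 127 ..          ....:+***+=++++++++++++++++++++++++++++*********************
 131           ........-=-:..-++++++++++++++++++++++++++*********************
 135      ............ ::.....-=++++++++++++++++++++++++++*******************
 139     .........    ::..     .+++++==:..---**+=++++++++++******************
 143    ..         ...:..    .-++++++=-     -*##++++=+++++++*****************
 147 ..          ....:..    .-:=+===+=       =+**=:.=+++++++*****************
 151          ......:..    .: .==+==+=:...-=:.*#####%#+++++++*****
[... 1183 characters left out ...]
215 .-***+-::::::::::::..:::::::::..:.....:...:::::::::::--::....:=+********
 219 ..:=-:::::::::::.:::::::::::::..........:::::::::--::....:=+************
 223 :::::::::::::::::::::::::::..........::::::::::::....:-+****************
 227 ::::::::::..:...::::::::.......:::::...::::::....:-+********************
 231 ::::::::::..::::...::.::.....:::::..::::.....:-+************************
 235 :::::::::::::::.....:::...:.....::::.....:-+****************************
 239 :::::::::::::::::..::::::...::::.....:=+********************************
 243 :::::::::::::::::::::...::::.....:=+******************************++++++
 247 :::::::::::::::::...::::.....:=+***************************+++++++++++++
```

```bash
python3 - <<'E'
from h import *
s0=cv2.imread("pics/scene0.png");s1=cv2.imread("pics/z3s.png");t0=cv2.imread("pics/top0.png");t1=cv2.imread("pics/z3t.png")
def edge(i): 
    g=cv2.GaussianBlur(cv2.cvtColor(i,6),(3,3),0); return cv2.magnitude(cv2.Sobel(g,cv2.CV_32F,1,0),cv2.Sobel(g,cv2.CV_32F,0,1))
def match(a,b,x0,y0,x1,y1,m=12):
    for n,f in (("gray",lambda i:cv2.cvtColor(i,6)),("edge",edge)):
        r=cv2.matchTemplate(f(b)[y0-m:y1+m,x0-m:x1+m],f(a)[y0:y1,x0:x1],cv2.TM_CCOEFF_NORMED); _,v,_,l=cv2.minMaxLoc(r); print(n,"shift",l[0]-m,l[1]-m,"score",round(v,2))
print("flask scene");match(s0,s1,236,176,286,238)
print("flask rim scene");match(s0,s1,240,176,278,198)
print("tin");match(s0,s1,156,225,190,260); print("gauge");match(s0,s1,282,165,322,205)
print("shaker");match(s0,s1,158,240,242,312)
w=cv2.imread("pics/z3w.png"); g=cv2.cvtColor(w,6)
c=cv2.HoughCircles(cv2.GaussianBlur(cv2.resize(g[90:230,220:390],None,fx=4,fy=4,interpolation=2),(9,9),2),cv2.HOUGH_GRADIENT,1.5,20,param1=80,param2=40,minRadius=90,maxRadius=230)
print(None if c is None else np.c_[c[0][:8,0]/4+220,c[0][:8,1]/4+90,c[0][:8,2]/4])
ascii(s1[:,:,::-1],220,170,360,312,1,2)
E
```

```text
flask scene
gray shift 0 0 score 0.81
edge shift 0 0 score 0.68
flask rim scene
gray shift 0 0 score 0.77
edge shift 0 0 score 0.62
tin
gray shift 0 0 score 0.96
edge shift 0 0 score 0.96
gauge
gray shift 0 0 score 1.0
edge shift 0 0 score 1.0
shaker
gray shift 0 0 score 0.86
edge shift 0 0 score 0.93
[[300.0625 168.1875  33.525 ]
 [301.9375 173.4375  28.05  ]
 [296.3125 161.0625  41.2875]
 [306.0625 169.3125  38.5875]
 [306.8125 175.3125  23.8875]
 [319.9375 178.3125  50.175 ]
 [295.1875 166.6875  25.9875]
 [310.9375 179.8125  26.5875]]
 170 *****************************************************************************++====++++++==--::::----:--=+=--:--==++++++*+++++**************
 172 ****************************************************************************+=-----==**++=-::---:::--==+**+--::::::----=++++=-+*************
 174 ********************************************************************************++******+=------:--++**+==--::::::---::::---==+*************
 176 *****************************************************************************#*####*#***+==-----=+**++=-------:--
[... 9109 characters left out ...]
:::--::::::::-::::--:::::::::::::::.....:::::::-+********+-:...:::.......:::::::...:::::::::::::::::::::::::::::::--
 304 #######+=-::::::::::::::::-::::::::::::-::::::::::::::::::.:::::::::::::-=++*+++=-::.::::.....:::::..:..:::-:::::::::::::::::::::::::-++*++-
 306 ####**++=-::::::::::::::::::::::::::::::::::::::::::::.:::::::::..:::....:::-:::::::::::....::::::.....::-::::::::::::::::::::::::::-+****=-
 308 **++-:::::::::::::::::::::::::::::::::::::::::::::::...::::::::::::....:::.....::::....:::::::::::..::-:::::::::::::::::::::::::::::-+****=:
 310 --:::::::::::::::::::::::::::::--::::::::::::::::::..:::::::::::::::...::::.::::::::::::::::::.:.:::-:::::::::::::::::::::::::::::::::--=+-:
```

```bash
python3 - <<'E'
from h import *
c=optics.read_camera("scene"); w=optics.read_camera("wrist")
h=np.radians(151.5)
for gx in (-.124,-.118,-.13):
    d=scoop_pts(np.array([.522,.2065,.026]),h,0,gx); print(gx,{k:np.round(proj(c,v)[0]).tolist() for k,v in d.items()},{k:np.round(proj(w,v)[0]).tolist() for k,v in d.items()})
d=scoop_pts(np.array([.522,.2065,.032]),h,np.radians(8)); print({k:np.round(proj(c,v)[0]).tolist() for k,v in d.items()})
# mouth check using wrist hough candidates
print("rim px radius expected", np.linalg.norm(proj(w,[.6055+.032,.1865,.115])[0]-proj(w,[.6055-.032,.1865,.115])[0])/2, proj(w,[.6055,.1865,.115]))
im=w["pixels"]; g=cv2.cvtColor(im,cv2.COLOR_RGB2GRAY)
ascii(im,150,0,330,130,2,4)
E
```

```text
-0.124 {'lipL': [318.0, 289.0], 'lipR': [295.0, 294.0], 'lip': [306.0, 292.0], 'org': [298.0, 280.0], 'backL': [301.0, 247.0], 'backR': [278.0, 252.0], 'tail': [277.0, 230.0]} {'lipL': [252.0, -83.0], 'lipR': [296.0, -83.0], 'lip': [274.0, -83.0], 'org': [274.0, -26.0], 'backL': [250.0, 22.0], 'backR': [297.0, 22.0], 'tail': [274.0, 110.0]}
-0.118 {'lipL': [316.0, 287.0], 'lipR': [294.0, 292.0], 'lip': [305.0, 290.0], 'org': [297.0, 278.0], 'backL': [300.0, 246.0], 'backR': [277.0, 250.0], 'tail': [276.0, 229.0]} {'lipL': [252.0, -76.0], 'lipR': [296.0, -76.0], 'lip': [274.0, -76.0], 'org': [274.0, -19.0], 'backL': [251.0, 28.0], 'backR': [297.0, 28.0], 'tail': [274.0, 116.0]}
-0.13 {'lipL': [319.0, 291.0], 'lipR': [296.0, 296.0], 'lip': [307.0, 294.0], 'org': [299.0, 282.0], 'backL': [302.0, 249.0], 'backR': [279.0, 254.0], 'tail': [278.0, 232.0]} {'lipL': [252.0, -90.0], 'lipR': [296.0, -90.0], 'lip': [274.0, -90.0], 'org': [274.0, -32.0], 'backL': [250.0, 15.0], 'backR': [297.0, 15.0], 'tail': [274.0, 105.0]}
{'lipL': [316.0, 295.0], 'lipR': [294.0, 300.0], 'lip': [305.0, 297.0], 
[... 2531 characters left out ...]
###*+**++++++++++++++++***++
 100 ..:::=*******=........:..............::::::-::=+++++++++++*######*++***+++++++++++*****+++
 104 .:::::-+******=:::::...............:::::::..  .-=+++++++++*######*++***+++++++***+*+*+++++
 108 .....::-+******+-:::...........:::::::..   ........--===+++*####******+++*++*****+++++++++
 112 ....:::::=*******-:.........:::::::............         :==******************+++++++++++++
 116 ......::::=*******=:......:::::.   .. ........         .....-=+***+*********+++++++++++++*
 120 ......:..::-+******=:::::::..     .   ......          :=++==:..:=+++++++++++++++++++++++**
 124 .......:..::-+******+--:..   ..   ........         ...*++*+++-:-=+++++++++++++++++++**++**
```

```bash
python3 - <<'E'
from h import *
from scipy.optimize import least_squares
w=optics.read_camera("wrist"); st()
im=w["pixels"].astype(int)
sat=(im.max(2)-im.min(2))/np.maximum(im.max(2),1)
m=(sat<.22)
x0,y0,x1,y1=216,90,390,220
for y in range(y0,y1,4): print(y,"".join("#" if m[y:y+4,x:x+3].mean()>.5 else "." for x in range(x0,x1,3)))
th=np.linspace(0,2*np.pi,16,endpoint=False)
def circ(x,y,z,r): return proj(w,np.c_[x+r*np.cos(th),y+r*np.sin(th),np.full(16,z)])
for nm,z,r in (("rim",.115,.032),("belly",.043,.048)):
    p=circ(.6055,.1865,z,r); print(nm,"u",p[:,0].min().round(),p[:,0].max().round(),"v",p[:,1].min().round(),p[:,1].max().round())
E
```

```text
t 37.13 p [0.6115 0.1595 0.2889] q [-0.0058  0.2456  0.9694 -0.0008] w 0.0854 F [0.2658 0.1701 0.0031] T [ 0.0204 -0.0216  0.0214] j [ 0.0717  0.635  -0.6397  1.4976  0.3912  1.1506  0.4361]
90 ..........................................................
94 ..........................................................
98 ..........................................................
102 ...................................................##.....
106 ................................................##.##.....
110 ..........................................................
114 ..........................................................
118 ..........................................................
122 .......................######.............................
126 ....................#############.........................
130 ..................#################.......................
134 .................###################......................
138 ................#####################.....................
142 ...............#######################....................
146 ..............############
[... 532 characters left out ...]
....
182 ...............#######################....................
186 ................#####################.....................
190 .................###################......................
194 ...................################.......................
198 .....................#############........................
202 .......................#########..........................
206 ..........................................................
210 ..........................................................
214 ..........................................................
218 ..........................................................
rim u 263.0 328.0 v 144.0 208.0
belly u 253.0 332.0 v 123.0 202.0
```

Emit:
jog_arm(plan=[[100, 0.005, 0.006, 0.01, 0], [100, 0.01, 0.013, 0.03, 0], [100, 0.015, 0.02, 0.06, 0], [100, 0.018, 0.023, 0.09, 0], [100, 0.018, 0.023, 0.12, 0], [100, 0.018, 0.023, 0.13, 0], [100, 0.018, 0.023, 0.13, 0], [100, 0.018, 0.023, 0.13, 0]])

```text
clock: 37.8
position: [0.6064, 0.1877, 0.1588]
orientation: [-0.006, 0.247, 0.969, -0.001]
ft_force: [0.1, -0.3, -0.0]
width: 0.0851
```

```bash
python3 - <<'E'
from h import *
w=optics.read_camera("wrist"); s=st(); t=optics.read_camera("top")
old=None
im=w["pixels"].astype(int)
sat=(im.max(2)-im.min(2))/np.maximum(im.max(2),1); m=(sat<.22)
x0,y0,x1,y1=140,150,420,420
for y in range(y0,y1,6): print(y,"".join("#" if m[y:y+6,x:x+4].mean()>.5 else "." for x in range(x0,x1,4)))
th=np.linspace(0,2*np.pi,32,endpoint=False)
for X,Y in ((.605,.189),(.6055,.1865),(.605,.192)):
  for nm,z,r in (("rim",.115,.032),("belly",.043,.048)):
    p=proj(w,np.c_[X+r*np.cos(th),Y+r*np.sin(th),np.full(32,z)]); print(X,Y,nm,"u",p[:,0].min().round(),p[:,0].max().round(),"v",p[:,1].min().round(),p[:,1].max().round())
# stray spot from earlier image z3w-like pose
p,R,_=axes(); print("TCP proj at z .1", proj(w,p+R[:,2]*(p[2]-.1)), R[:,2])
E
```

```text
t 37.85 p [0.6073 0.1879 0.1599] q [-0.0047  0.2468  0.9691 -0.0001] w 0.0855 F [0.4424 0.1913 1.2708] T [ 0.0697 -0.0256  0.0013] j [-0.0104  0.771  -0.571   1.624   0.4926  0.9026  0.3059]
150 ......................................................................
156 ............................############..............................
162 .........................##################...........................
168 ........................#####################.........................
174 ......................########################........................
180 .....................##########################.......................
186 .....................###########################......................
192 ....................############################......................
198 ....................############################......................
204 ...................##############################.....................
210 ...................##############################.....................
216 ...................##############################.....................
222 .....
[... 2104 characters left out ...]
####..#####################################..################
396 ######################################################################
402 ######################################################################
408 ######################################################################
414 ######################################################################
0.605 0.189 rim u 221.0 328.0 v 197.0 294.0
0.605 0.189 belly u 216.0 333.0 v 152.0 263.0
0.6055 0.1865 rim u 218.0 324.0 v 200.0 296.0
0.6055 0.1865 belly u 214.0 331.0 v 154.0 265.0
0.605 0.192 rim u 226.0 332.0 v 195.0 292.0
0.605 0.192 belly u 220.0 337.0 v 150.0 261.0
TCP proj at z .1 [[274.7995 241.709 ]] [-0.0083  0.0024 -1.    ]
```

Emit:
jog_arm(plan=[[100, 0.002, 0, 0.015, 0], [100, 0.002, 0, 0.03, 0], [100, 0.002, 0, 0.045, 0], [100, 0.002, 0, 0.056, 0], [100, 0.002, 0, 0.06, 0], [100, 0.002, 0, 0.06, 0]])

```text
clock: 38.4
position: [0.6041, 0.188, 0.0985]
orientation: [-0.006, 0.247, 0.969, -0.001]
ft_force: [0.7, -0.1, -0.1]
width: 0.0858
```

Emit:
jog_arm(plan=[[85, 0, 0, 0, 0], [70, 0, 0, 0, 0], [60, 0, 0, 0, 0], [50, 0, 0, 0, 0], [40, 0, 0, 0, 0], [40, 0, 0, 0, 0]], newtons=80)

```text
clock: 38.9
position: [0.6052, 0.1888, 0.1004]
orientation: [-0.004, 0.247, 0.969, 0.0]
ft_force: [-0.3, 0.3, 5.1]
width: 0.0618
```

```bash
python3 - <<'E'
from h import *
s=st()
E
```

```text
t 38.9 p [0.6052 0.1888 0.1004] q [-0.0043  0.2469  0.969   0.    ] w 0.0618 F [-0.2977  0.2869  5.1304] T [-0.099   0.1778  0.0265] j [-0.037   0.8413 -0.5269  1.6663  0.5464  0.7924  0.2587]
```

Emit:
jog_arm(plan=[[40, 0, 0, -0.01, 0], [40, 0, 0, -0.03, 0], [40, 0, 0, -0.06, 0], [40, 0, 0, -0.09, 0], [40, 0, 0, -0.115, 0], [40, 0, 0, -0.13, 0], [40, 0, 0, -0.13, 0], [40, 0, 0, -0.13, 0]])

```text
clock: 39.57
position: [0.6056, 0.1879, 0.2292]
orientation: [-0.005, 0.247, 0.969, -0.001]
ft_force: [-0.1, -0.6, -3.4]
width: 0.0619
```

```bash
python3 - <<'E'
from h import *
s=st(); w=optics.read_camera("wrist"); t=optics.read_camera("top"); c=optics.read_camera("scene")
cv2.imwrite("pics/f1w.png",w["pixels"][:,:,::-1]); np.savez("f1w.npz",R=w["R"],t=w["t"])
print("ring est top z.0735",onz(t,172,207.7,.0735),"scene",onz(c,195.2,262.5,.0735))
G=[.534,.4204,.0735]; uv=proj(w,G)[0]; print("ring in wrist",uv)
u,v=np.round(uv).astype(int)
ascii(w["pixels"],u-90,v-80,min(560,u+90),v+80,2,4)
E
```

```text
t 39.57 p [0.6056 0.1879 0.2292] q [-0.005   0.2469  0.969  -0.0008] w 0.0619 F [-0.1036 -0.5735 -3.4076] T [-0.0535  0.0271  0.0038] j [ 0.0116  0.6934 -0.6123  1.5649  0.4355  1.0326  0.3509]
ring est top z.0735 [0.5324 0.4185 0.0735] scene [0.5263 0.4255 0.0735]
ring in wrist [496.7756 -19.4501]Traceback (most recent call last):
  File "<stdin>", line 7, in <module>
  File "h.py", line 59, in ascii
    g=cv2.cvtColor(im[y0:y1,x0:x1],cv2.COLOR_RGB2GRAY); g=cv2.resize(g,((x1-x0)//sx,(y1-y0)//sy),interpolation=cv2.INTER_AREA)
cv2.error: OpenCV(4.12.0) /io/opencv/modules/imgproc/src/color.cpp:199: error: (-215:Assertion failed) !_src.empty() in function 'cvtColor'
```

Emit:
jog_arm(plan=[[40, 0.005, 0.01, 0, 0], [40, 0.017, 0.032, 0, 0], [40, 0.033, 0.06, 0, 0], [40, 0.05, 0.09, 0, 0], [40, 0.066, 0.12, 0, 0], [40, 0.08, 0.146, 0, 0], [40, 0.089, 0.163, 0, 0], [40, 0.092, 0.17, 0, 0]])

```text
clock: 40.38
position: [0.603, 0.3875, 0.2273]
orientation: [-0.008, 0.244, 0.97, 0.0]
ft_force: [-0.0, 0.8, -2.9]
width: 0.0617
```

Emit:
jog_arm(plan=[[40, 0, 0, 0, 0], [40, 0, 0, 0, 0]])

```text
clock: 40.55
position: [0.6058, 0.3805, 0.2275]
orientation: [-0.006, 0.247, 0.969, -0.002]
ft_force: [0.2, -0.7, -2.7]
width: 0.0621
```

```bash
python3 - <<'E'
from h import *
s=st(); w=optics.read_camera("wrist")
cv2.imwrite("pics/f2w.png",w["pixels"][:,:,::-1]); np.savez("f2w.npz",R=w["R"],t=w["t"])
G=[.532,.4212,.0735]; uv=proj(w,G)[0]; print("ring in wrist",uv)
th=np.linspace(0,2*np.pi,32,endpoint=False)
for r,z in ((.048,.074),(.034,.0735)):
    p=proj(w,np.c_[G[0]+r*np.cos(th),G[1]+r*np.sin(th),np.full(32,z)]); print(r,"u",p[:,0].min().round(),p[:,0].max().round(),"v",p[:,1].min().round(),p[:,1].max().round())
ascii(w["pixels"],180,0,370,232,2,4)
E
```

```text
t 40.55 p [0.6058 0.3805 0.2275] q [-0.0059  0.2467  0.9691 -0.0022] w 0.0621 F [ 0.2065 -0.6879 -2.7189] T [-0.0765 -0.0426  0.0126] j [-0.3086  0.812  -0.5831  1.3041  0.4419  1.1645  0.1484]
ring in wrist [275.5676 105.0457]
0.048 u 219.0 332.0 v 42.0 161.0
0.034 u 236.0 315.0 v 61.0 145.0
   0 ...................::::::::::::::::.........:..................................................
   4 ................:-::.::::::::::::..............................................................
   8 .............::::..::::::::::..................................................................
  12 ......:...::::.....:::::::.....................................................................
  16 ......::::.......::::::::......................................................................
  20 ....:::::::....::::::::::::....................................................::..............
  24 ::::...::::::::::::::::............................................::::.......................:
  28 :......::::::::::::::...................................:-==::--========:..................:::
[... 4351 characters left out ...]
.............-=+++++++++++++++++++++++++++=++++++=+++++++++++++++++++++++++++++-.........:+###
 208 .............:+++++++++++++++++++++++++++++==+++++==+++++++++++++++++++++++++++++=:........:-+*
 212 ............:=++++++++++++++++++++++++++++++++++++++++++++++++++++++++++++++++++++-:::..:::...:
 216 .........:::=++++++++++++++++++++++++++++++++++++++++++++++++++++++++++++++++++++++:::.:..:::..
 220 .....:::::.-+++++++++++++++++++++++++++++++++++++++++++++++++++++++++++++++++++++++=::::::.....
 224 .::::::::::+++++++++++++++++++++++++++++++++++++++++++++++++++++++++++++++++++++++++-::.......:
 228 ::::::::..-++++++++++++++++++++++++++++++++++++++++++++++++++++++++++++++++++++++++++:::::::---
```

Emit:
jog_arm(plan=[[40, 0.008, 0, 0, 0], [40, 0.022, 0.001, 0, 0], [40, 0.04, 0.001, 0, 0], [40, 0.058, 0.002, 0, 0], [40, 0.073, 0.002, 0, 0], [40, 0.081, 0.002, 0, 0], [40, 0.083, 0.002, 0.01, 0], [40, 0.083, 0.002, 0.03, 0]], newtons=100)

```text
clock: 41.27
position: [0.5345, 0.4245, 0.2018]
orientation: [-0.004, 0.246, 0.969, 0.002]
ft_force: [0.7, -0.5, -3.7]
width: 0.0616
```

Emit:
jog_arm(plan=[[40, 0, 0, 0.01, 0], [40, 0, 0, 0.02, 0], [40, 0, 0, 0.022, 0], [40, 0, 0, 0.022, 0], [40, 0, 0, 0.022, 0]])

```text
clock: 41.68
position: [0.5341, 0.4229, 0.1778]
orientation: [-0.005, 0.247, 0.969, -0.001]
ft_force: [0.6, -0.1, -2.9]
width: 0.0614
```

```bash
python3 - <<'E'
from h import *
s=st(); F=[]
for i in range(6): optics.read_camera("top"); F.append(sensors.state()["ft_force"])
print("F mean",np.mean(F,0)); p=st()["position"]; print("dxy to ring est",np.array([.533,.4227])-p[:2])
c=optics.read_camera("scene"); ascii(c["pixels"],140,130,260,312,1,3)
E
```

```text
t 41.68 p [0.5341 0.4229 0.1778] q [-0.0055  0.2471  0.969  -0.0006] w 0.0614 F [ 0.5677 -0.0755 -2.931 ] T [ 0.0803 -0.0155 -0.0117] j [-0.4017  0.8085 -0.5664  1.4697  0.466   1.0071 -0.0093]
F mean [-0.0884 -0.0288 -2.8153]
t 41.98 p [0.5338 0.423  0.1781] q [-0.0053  0.2469  0.969  -0.0006] w 0.0615 F [-0.0872 -0.5172 -3.4388] T [-0.0229 -0.0163 -0.0198] j [-0.402   0.8077 -0.5665  1.4703  0.4661  1.0071 -0.0094]
dxy to ring est [-0.0008 -0.0003]
 130 =+#########%%%%###**************************###%%%%%%%%%%%%%%%%#************##%%##*******##%%%%%%%#*+=++************+++=
 133 -=*%%#####%%%%%%%%%%%%%%%#%######%#%%%%%%%%%%%%%%%%%%%%%%%%#*++**************#%##**********#%%%%%%#*******+++===--=====+
 136 -=*%%%%%%%%%%%%%%%%%%%%%%%%%%%%%%%%%%%%%%%%@%%%%%%%%%%%@%%%#*+====++**********###***++++++=+#%%%%%#*+===----===+++++++++
 139 --=#%%%%%%%%%%%%%%%%%%%%@%%%%%%%%%%%@%%%%%%%%%%%%%%%%%%%%%%%#**++==----=====-=+#*++*+=====++#%%%%%*====+++++++++++++++++
 142 --=*#%%%%%%%%%%%%%%%%%%%%%%%%%%%%%%%%%%%%%%%%%%%%%%%%%%%%%%%#********+++=------=++**+++++===*#####*+++++=+++++++++++****
 145 +++*##%%%%
[... 6214 characters left out ...]
++++++++*****#################%%%@%%%%%%%######*******###*#***********
 295 #*****************************#########***##*++++++****#########################%%%@%%#%%%%#####**********#**#***#******
 298 *******************************#########*+++++++++++*******###%%%################%%%%%%%###****##***#***#*#####*****####
 301 *********************************#####*++=====+++++**##########%%%##############*######**#*#######*****#*####*#*****##**
 304 **********************************####*********####%%%%########%%###########*****#*#######***#***********#***##*#*******
 307 ************************************###############%%%%%###########******+++*****+++====-------------------=++*+********
```

Emit:
jog_arm(plan=[[40, 0, 0, 0.004, 0], [40, 0, 0, 0.008, 0], [40, 0, 0, 0.011, 0], [40, 0, 0, 0.013, 0], [40, 0, 0, 0.015, 0], [40, 0, 0, 0.015, 0]])

```text
clock: 42.53
position: [0.5336, 0.4222, 0.1628]
orientation: [-0.005, 0.247, 0.969, -0.001]
ft_force: [-0.9, -5.0, 4.1]
width: 0.0617
```

```bash
python3 - <<'E'
from h import *
F=[];T=[]
for i in range(5):
    optics.read_camera("top"); s=sensors.state(); F.append(s["ft_force"]); T.append(s["wrist_torque"])
print("F mean",np.mean(F,0),"T",np.mean(T,0)); st()
E
```

```text
F mean [-0.741  -3.5648  3.8408] T [-0.9076  0.2897  0.0806]
t 42.78 p [0.5335 0.4223 0.1628] q [-0.0054  0.2469  0.969  -0.0014] w 0.0618 F [-0.2509 -3.4022  4.2015] T [-1.0021  0.3594  0.0413] j [-0.4054  0.8237 -0.5585  1.483   0.4767  0.9811 -0.0179]
```

Emit:
jog_arm(plan=[[40, 0, 0, -0.003, 0], [40, -0.0006, -0.002, -0.003, 0], [40, -0.0006, -0.002, -0.001, 0], [40, -0.0006, -0.002, 0.001, 0], [40, -0.0006, -0.002, 0.002, 0], [40, -0.0006, -0.002, 0.002, 0]])

```text
clock: 43.28
position: [0.5335, 0.4212, 0.1607]
orientation: [-0.005, 0.247, 0.969, -0.0]
ft_force: [1.0, -1.2, 5.0]
width: 0.0618
```

```bash
python3 - <<'E'
from h import *
F=[];T=[]
for i in range(5):
    optics.read_camera("top"); s=sensors.state(); F.append(s["ft_force"]); T.append(s["wrist_torque"])
print("F mean",np.mean(F,0),"T",np.mean(T,0)); st()
E
```

```text
F mean [ 1.7885 -1.2559  4.8028] T [-0.233  -0.3192 -0.0353]
t 43.53 p [0.5334 0.4212 0.1609] q [-0.0052  0.2469  0.969  -0.0003] w 0.0616 F [ 2.2822 -1.6313  5.0506] T [-0.1183 -0.3874 -0.0415] j [-0.4032  0.8241 -0.5581  1.489   0.4783  0.9734 -0.0186]
```

Emit:
jog_arm(plan=[[40, -0.0009, -0.0003, 0.002, 0], [40, -0.0009, -0.0003, 0.004, 0], [40, -0.0009, -0.0003, 0.006, 0], [40, -0.0009, -0.0003, 0.008, 0], [40, -0.0009, -0.0003, 0.009, 0], [40, -0.0009, -0.0003, 0.01, 0], [40, -0.0009, -0.0003, 0.01, 0]])

```text
clock: 44.12
position: [0.5338, 0.4206, 0.1514]
orientation: [-0.005, 0.247, 0.969, -0.0]
ft_force: [1.6, -2.2, 9.2]
width: 0.0617
```

```bash
python3 - <<'E'
from h import *
F=[];T=[]
for i in range(5):
    optics.read_camera("top"); s=sensors.state(); F.append(s["ft_force"]); T.append(s["wrist_torque"])
print("F mean",np.mean(F,0),"T",np.mean(T,0)); st()
E
```

```text
F mean [ 1.1197 -2.2626  9.0858] T [-0.3584 -0.1229  0.0208]
t 44.37 p [0.5338 0.4206 0.1517] q [-0.0051  0.2469  0.969  -0.0002] w 0.0614 F [ 0.5221 -2.0599  8.3385] T [-0.3999 -0.072  -0.0056] j [-0.4044  0.8342 -0.5533  1.4959  0.4852  0.9569 -0.0229]
```

Emit:
jog_arm(plan=[[40, -0.0004, -0.0003, 0.001, 0], [40, -0.0007, -0.0006, 0.002, 0], [40, -0.0007, -0.0006, 0.0025, 0], [40, -0.0007, -0.0006, 0.003, 0], [40, -0.0007, -0.0006, 0.003, 0], [40, -0.0007, -0.0006, 0.003, 0]])

```text
clock: 44.87
position: [0.5341, 0.4204, 0.1501]
orientation: [-0.005, 0.247, 0.969, 0.0]
ft_force: [-0.8, -2.1, 15.8]
width: 0.0615
```

```bash
python3 - <<'E'
from h import *
F=[];T=[]
for i in range(5):
    optics.read_camera("top"); s=sensors.state(); F.append(s["ft_force"]); T.append(s["wrist_torque"])
print("F mean",np.mean(F,0),"T",np.mean(T,0)); st()
E
```

```text
F mean [-0.3761 -2.9953 16.2282] T [-0.5911  0.3374  0.0504]
t 45.12 p [0.534  0.4204 0.1501] q [-0.0049  0.2467  0.9691  0.0004] w 0.0614 F [-1.1056 -2.5848 16.2234] T [-0.5993  0.3429  0.0913] j [-0.4038  0.8355 -0.5528  1.4982  0.4868  0.9525 -0.0236]
```

```bash
python3 - <<'E'
from h import *
c=optics.read_camera("scene"); t=optics.read_camera("top"); w=optics.read_camera("wrist")
for n,k in (("s",c),("t",t),("w",w)): cv2.imwrite(f"pics/e{n}.png",k["pixels"][:,:,::-1])
p=axes()[0]
print("mouth in wrist",proj(w,[p[0],p[1],.165]))
print("scene bench + scoop"); ascii(c["pixels"],225,180,335,304,1,3)
print("wrist mouth"); ascii(w["pixels"],205,170,345,310,2,4)
s0=cv2.imread("pics/scene0.png"); s1=c["pixels"][:,:,::-1]
def m(x0,y0,x1,y1,k=8):
    g=lambda i:cv2.cvtColor(np.ascontiguousarray(i),6); r=cv2.matchTemplate(g(s1)[y0-k:y1+k,x0-k:x1+k],g(s0)[y0:y1,x0:x1],5);_,v,_,l=cv2.minMaxLoc(r);return l[0]-k,l[1]-k,round(v,2)
print("tin",m(156,225,178,258),"gauge",m(282,165,322,205))
E
```

```text
mouth in wrist [[272.9125 311.578 ]]
scene bench + scoop
 180 #*+**********************************************************++=-:::.::=***+++++***********+*****+=--::::::-=+
 183 #******************************************************++=-::...:::::::-=-:::::-=*********+=----::::::::::::-=
 186 #************************************************++=--::::::::::::::::::::--=++**********+===--::....:::::::::
 189 #******************************************++=-:::::::::::::::::::::::-=++*****************+=--=====--:::.....
 192 #************************************++=-::::::::::::::::::::::::--=+++******************+=-:::::::---======--
 195 ******************************++==-:::::::::::::::::::::-=++====++*********++=---=====--::::::::::::::::::---=
 198 ************************++=--::.:::::::::::::::::::::::::-+++**********+=--:-==---::::::::::::::::::::::::::::
 201 ******************++=--::::::::::::::::::::::::::::::::::::-+******++=-:::::-+***+++==---:::::::::::::::::::::
 204 ************++=--::.:::::::::::::::::::::::::::::::::::-==+****+=--:::::::::-+**********+++==--:::::::::::::::
[... 5718 characters left out ...]
++++++++++===+=====+=======+++++++++++++++++++++++++==+*%%
 278 %+==+++++++++++++++++++++++++==+++++=+=++++++++++++++++++++++++++===*%
 282 +==+++++++++++++++++++++++++++++++++++++++++++++++++++++++++++++++===#
 286 +=+++++++++++++++++++++++++++++++++++++++++++++++++++++++++++++++++==+
 290 =+++++++++++++++++++++++++++++++++++++++++++++++++++++++++++++++++++==
 294 =++++++++++++++++++++++++++++++++++++++++++++++++++++++++++++++++++++=
 298 =++++++++++++++++++++++++++++++++++++++++++++++++++++++++++++++++++++=
 302 +++++++++++++++++++++++++++++++++++++++++++++++++++++++++++++++++++++=
 306 +++++++++++++++++++++++++++++++++++++++++++++++++++++++++++++++++++++=
tin (0, 0, 0.6) gauge (0, 0, 1.0)
```

```bash
python3 - <<'E'
from h import *
w=optics.read_camera("wrist"); t=optics.read_camera("top"); p,R,s=axes()
Rt=np.array(w["R"])@R; tt=np.array(w["R"])@p+w["t"]   # cam = Rt*(tool) + tt
def cam_at(p2,q2):
    R2=Ro.from_quat([q2[1],q2[2],q2[3],q2[0]]).as_matrix(); d=dict(w); d["R"]=Rt@R2.T; d["t"]=tt-Rt@R2.T@np.array(p2); return d
k=cam_at([.6115,.1595,.2889],[-.0058,.2456,.9694,-.0008])
print("spot world",onz(k,372,104,0),onz(k,363,108,0))
for u,v in ((232,185),(237,187),(230,203)): print("initial debris",onz(t,u,v,0), proj(k,onz(t,u,v,0)))
# look for new nut-like dark/grey blobs: diff initial vs now in top image, free bench
t0=cv2.imread("pics/top0.png").astype(int); t1=t["pixels"][:,:,::-1].astype(int)
z=cv2.imread("pics/z3w.png").astype(int); sat=(z.max(2)-z.min(2))/np.maximum(z.max(2),1); m=((sat<.22)).astype(np.uint8)
n,l,stt,cen=cv2.connectedComponentsWithStats(m)
for i in range(1,n):
    if 25<stt[i,4]<1500: print("blob",stt[i],cen[i].round())
st()
E
```

```text
spot world [0.5934 0.3085 0.    ] [0.5924 0.2966 0.    ]
initial debris [0.5946 0.3056 0.    ] [[370.2597 106.0499]]
initial debris [0.5901 0.2949 0.    ] [[360.9988 106.9766]]
initial debris [0.5553 0.3098 0.    ] [[360.8998  74.5481]]
blob [ 251    0   48   29 1275] [275.  13.]
blob [369  98   8   7  42] [373. 101.]
blob [489 243  42  28 354] [508. 255.]
blob [159 269   8   6  30] [162. 272.]
blob [529 304  31  25 199] [546. 315.]
blob [298 327  18  31 368] [306. 342.]
t 45.37 p [0.5341 0.4204 0.1501] q [-0.0049  0.2468  0.9691  0.0004] w 0.0612 F [-1.3098 -3.5488 15.439 ] T [-0.6061  0.296   0.0276] j [-0.4038  0.8355 -0.5528  1.4982  0.4868  0.9525 -0.0236]
```

```bash
python3 - <<'E'
from h import *
F=[]
for i in range(4): optics.read_camera("top"); F.append(sensors.state()["ft_force"])
print(np.mean(F,0)); st()
env.hand_in()
E
```

```text
[-0.5094 -2.9771 16.2723]
t 45.57 p [0.5341 0.4204 0.1501] q [-0.0049  0.2468  0.9691  0.0004] w 0.0619 F [ 0.6734 -3.0671 15.8286] T [-0.616   0.3341  0.1214] j [-0.4038  0.8355 -0.5528  1.4981  0.4868  0.9525 -0.0236]
the job is handed in; nothing more can be done
```

I tipped the nuts into the flask, set the scoop back on the bench and pressed the flask into the ring. The job is handed in with the flask still gripped and held down. I believe all six nuts went in, but I could not count them inside the flask.

**How it was done:** The jog moves cannot tilt the tool. Over the flask I slackened the grip on the handle in short pulses so the scoop pivoted under its own weight to about 46° spout down. I then lowered the scoop onto the bench, released it, and carried the flask by its neck into the sprung ring. I pressed until the force rose sharply at the stop.

**Last checks:**
- **Ring:** The gripper went down 14 mm from the seat height, so the ring is at its bottom stop. The hand measured 16 N upward, which puts about 19 N on the ring.
- **Flask:** The tool leans about 0.01 rad, so the flask should be upright. I had no separate measurement of its centring. About 3 N of sideways force remained from the ring's bevel.
- **Nuts:** After pouring, the pan was empty in the wrist image and a pile was visible in the flask. I saw no stray nuts on the bench. The lifted flask weighed about 2.8 N against 2.9 N expected, which is too coarse to confirm six.
- **Scoop:** The image matches it lying flat and let go. In the scene camera its lip read about 3 pixels lower than my model, the same offset as in earlier pictures.
- **Tin and gauge:** Both matched their starting image with no shift. The last match on the tin was weaker (0.6, against 0.96 earlier), possibly because the arm or its shadow covered part of it.

**Doubts:** Early on, joint 2 read -0.374 during a reach test, right at its stated limit of -0.37. I could not tell whether that counted as passing it. The picture limit ran out partway through the pour, so later checks used image numbers and text renderings instead of viewed pictures.

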